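# Wind down the sloping screw press on a cast

### The job

Close the sloping press on the cream cast lying in it, to keep it flat while it cures: fit the loose crank fully home on the square end of the press screw, then wind it clockwise until the platen bears firmly on the cast and the crank will go no further. Leave the crank seated on the screw, let go, and leave the other things on the table where they are.

Things in the scene. Friction and masses are not known exactly. Their poses are not given: they have to be found in the camera images.
- crank_hub (a point): Loose dark steel crank lying flat on the table: centre of its hub, half-way up. Hub: block 32 x 32 mm, 30 mm high, sides along x and y, with a 16.5 mm square hole right through. A flat arm, 20 mm wide, 10 mm thick, level with the hub's underside, runs 60 mm along +x to the handle's axis. z: the hole's axis, up, to the side where the handle stands. Crank about 0.4 kg.
- handle_centre (a point): Centre of the crank's upright black handle, a knob 24 mm across and 45 mm long that spins freely on its pin (so its x and y axes mean nothing). It is 60 mm from the hole's axis and 21 mm above the hub's centre along the crank's z; it spans 13 to 58 mm above the hub's underside.
- shaft_end (a point): Tip of the square upper end of the press screw, on its axis. z points out along the screw, 30 degrees from vertical, leaning to the robot's side; x and y along the square's sides. 14 mm square, 28 mm long, its last 4 mm tapering. Turns with the screw and sinks with it, 8 mm a turn. The crank fits in any of the four positions, handle outwards.
- press_screw (a joint): Turn of the press screw, rad. Grows as it is turned clockwise seen from above its end, which lowers the platen 8 mm a turn; 0 is fully up. Starts between 3 and 8.5 and comes to a stop near 19 to 19.5, when the platen bears on the cast (about 2 turns on). Turning takes 4 N at the handle when slow, 7 N when brisk, rising steeply once the platen bears; let go, it stays.
- press_platen: The pressing plate of the press, 112 x 118 mm, rubber faced, under the screw; it slides along the screw's axis on two round columns. Origin at the centre of its under face; z along the screw's axis, upwards.
- cream_cast: Rough cream-coloured stone cast, about 158 x 125 x 24 mm, lying on the sloping bed of the press against its lower ledge. Origin at the centre of its underside.
- masking_tape: Bystander: roll of masking tape lying on the table, 104 mm across, 25 mm high. Origin at the centre of its underside.
- screwdriver: Bystander: screwdriver lying on the table, 131 mm long, 16 mm high. Origin on its underside.
- sanding_block: Bystander: cork sanding block lying on the table, 64 x 100 x 28 mm. Origin at the centre of its underside.
- collar_top (a point): Top of the screw's round collar (33 mm across), at the foot of the square end, on the axis, 28 mm below the tip; axes as shaft_end. A crank is fully home when its hub's underside rests here, its centre 15 mm above this. Even when closed the bridge and its nut stay 12 mm below this level, and the column nuts, 97 mm to either side, 5 mm, so the crank swings free.
Things that resemble listed ones, but are neither listed nor needed, are in the scene too. Of the things like the part that bears crank_hub, leave any that is blue; of the rest the smaller one is meant.

How it is judged:
By the outcome, as a careful person would: the job done as asked, in the order asked, and still so for the second after the job is handed in, with the robot touching nothing.
It also fails if it takes over 70 s, if anything falls off the work surface, if the arm or the gripper's body presses on something with over 40 N, if the wrist force passes 120 N, or if a joint passes its speed limit or range.

### The arm

A 7-joint arm with a two-finger parallel gripper is mounted at the origin on the work surface; the furniture and walls round the work are solid. World frame = base frame: x ahead of the robot, y to its left, z up, the work surface at z = 0. Lengths are in m, angles in rad, forces in N, time in s.
With the tool pointing down it reaches from about 0.4 to 0.85 m from the base axis. Payload 10.4 kg.
Tool frame: the origin (TCP) lies on the centre line of the jaws, within the pads' length; the fingertips stand 14 mm ahead of it and the grasp point (between the pads) lies 5 mm behind it; z points along the fingers, y is the line along which they close (so a half turn about z gives the same grasp; the last joint's range is limited). The gripper opens to 85 mm and grips with 20 to 120 N. Pads are 22 mm wide; open, the fingers measure 114 mm over their backs; the gripper's body (76 mm by 85 mm) begins 54 mm behind the grasp point. The pads swing forward as they close: fully open they stand 13 mm farther back than shut.
Start: joints at [-1.207, 0.332, -0.065, 1.46, 0.022, 1.35, -0.088], TCP at [0.236, 0.579, 0.245] pointing down, gripper open.
Joint ranges: [-2.6, 2.6], [-0.5, 2.12], [-1.47, 1.34], [0.16, 2.42], [-1.27, 4.41], [0.06, 2.06], [-2.6, 2.6]. Speed limits (rad/s): [2.22, 2.22, 2.79, 2.79, 3.14, 3.14, 3.14].

### API

Orientations are given as a unit quaternion [w, x, y, z].
In Python, from workcell import robot gives the robot as it stands.
- The arm moves only by the tool step_arm, never from a script. Its argument "targets" is a list of rows, each a list of 7 numbers: the shift along the world's x, y, z in cm, then the turn, a rotation vector about the world's x, y, z in degrees, then the opening, from 0 (shut) to 1 (fully open). A call has exactly 10 rows; each row shifts and turns the commanded pose from where the row before left it; what a row does not reach is not made up. A row lasts 1/12 s, in which the tool goes at most 41.7 mm and 7.16 degrees, less where a joint would pass 70% of its speed; a pose out of reach is approached as far as the arm can. A call with a gripper value outside its range is refused whole. The fingers move at their own pace and stop on an object; "force" is the grip in N (left out, the last holds). Time passes only in rows, so rows that do not move let the fingers close, or fill a call up. It gives the time, the measured TCP pose, the force, the opening and the grip force at its end, in the units of the state.
- robot.read_state(): the state, without advancing time (a new reading comes with each control period).
- robot.snapshot(name): name is "side" or "top"; returns the picture (420x560x3 uint8, blue, green, red); there is no depth.
- robot.camera_info(name): a dict with "fx", "fy", "cx", "cy" (pixels), "k1" (the pictures are not rectified: a ray, as slopes to the right and down, at radius r is drawn at 1 + k1 r^2 times it, then the intrinsics apply), "view" (4x4, takes a point from world to camera coordinates). Camera axes: x right, y down, z forward; pixel columns grow to the right and rows downward; lengths in m; the calibration is good to about 2 mm. A picture is of the moment at which its call begins. camera_info takes no time and is no camera call.
- robot.hand_in(): hands the job in; it is judged then, once.
The state is a dict: "time_s": time; "joint_positions": joint angles; "qd": joint speeds; "tau": joint torques, N m; "tcp_pos": TCP position; "tcp_rot": TCP orientation; "force": force on the tool from outside, world axes, zero at the start; "ft_torque": the same for the moment, N m; "finger_gap": finger opening in m; "grip_force": force on a finger pad.
Only numpy, scipy, OpenCV 4.12 (cv2) and the standard library are available. Lean on these libraries where they do the work, as an engineer would, in place of code of your own. Each camera call takes 0.05 s, during which the arm holds its last target. There are 200 camera calls.

## Working session

There is one attempt and no reset: what is moved stays moved. The work goes in short steps, Python scripts to look and compute and a tool call to move; the robot and the scene stay as the last step left them, time stands still between calls to the robot, and variables do not carry over. Pictures are saved under pics/ and viewed, at most 10 in all, crops included, and the job is handed in when it is done.

Besides the shell and the picture viewer there is one more tool, called after "Emit:" by a JSON object that holds its "method" and its "body". step_arm: Moves the arm, as the interface text tells. Its arguments: {"type":"object","properties":{"targets":{"type":"array"},"force":{"type":"number"}},"required":["targets"]}

```bash
mkdir -p pics
cat > h.py <<'E'
import numpy as np, cv2
from workcell import robot
from scipy.spatial.transform import Rotation as R
def ray(cam,u,v):
    c=robot.camera_info(cam); d=np.array([(u-c['cx'])/c['fx'],(v-c['cy'])/c['fy']]); s=d.copy()
    for _ in range(20): s=d/(1+c['k1']*(s@s))
    V=np.array(c['view']); Rm=V[:3,:3]; o=-Rm.T@V[:3,3]; r=Rm.T@np.array([s[0],s[1],1]); return o,r/np.linalg.norm(r)
def onz(cam,u,v,z):
    o,r=ray(cam,u,v); return o+r*(z-o[2])/r[2]
def tri(a,b):
    (o1,r1),(o2,r2)=ray(*a),ray(*b)
    t=np.linalg.lstsq(np.c_[r1,-r2],o2-o1,rcond=None)[0]; p,q=o1+t[0]*r1,o2+t[1]*r2
    return (p+q)/2,np.linalg.norm(p-q)
def proj(cam,P):
    c=robot.camera_info(cam); V=np.array(c['view']); p=V[:3,:3]@np.asarray(P,float)+V[:3,3]; s=p[:2]/p[2]; s=s*(1+c['k1']*(s@s)); return np.array([c['fx']*s[0]+c['cx'],c['fy']*s[1]+c['cy']])
def save(cam,n):
    im=robot.snapshot(cam); cv2.imwrite(f'pics/{n}.png',im); return im
E
python3 - <<'E'
from h import *
a=save('top','t0');b=save('side','s0')
for n in('top','side'):
    c=robot.camera_info(n);V=np.array(c['view']);print(n,c['fx'],c['k1'],-V[:3,:3].T@V[:3,3],V[2,:3])
print(robot.read_state())
E
```

```text
top 534.078863905204 -0.21395037760334035 [ 0.25982978 -0.06571916  1.43068641] [ 0.20028818 -0.00137582 -0.97973606]
side 523.31827460686 -0.12281389218109103 [ 0.38793525 -0.94074355  0.81220821] [ 0.08992698  0.80095949 -0.59192655]
{'time_s': 0.1, 'joint_positions': array([-1.20658733,  0.33278401, -0.06471888,  1.46084887,  0.02162598,
        1.34987743, -0.08847408]), 'qd': array([-9.51973609e-04, -2.73446871e-03, -1.19846667e-05, -2.59059162e-03,
       -9.84909865e-04,  8.79690961e-04, -1.83374207e-05]), 'tau': array([ 1.18873024e-03, -6.26742196e+01,  4.92470933e-02, -3.92433000e+01,
        1.64347817e-02,  7.05526138e-03, -8.08027671e-07]), 'tcp_pos': array([0.23565484, 0.57853991, 0.24461498]), 'tcp_rot': array([-8.10026686e-05,  1.92167371e-01,  9.81361976e-01, -6.05193467e-04]), 'force': array([-0.3778944 , -0.98010315,  0.51368917]), 'ft_torque': array([0.01389596, 0.01084822, 0.02283824]), 'grip_force': 0.0, 'finger_gap': 0.0853227700755602}
```

View pics/t0.png

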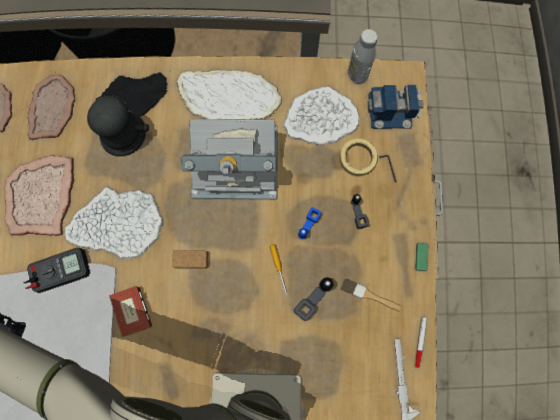

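View pics/s0.png

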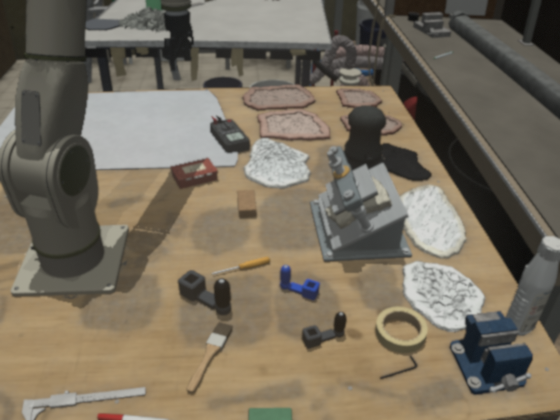

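Cranks in view: large dark (top 315,298; side 205,290), blue (top 310,223; side 300,285), small dark (top 360,212; side 325,330). By the description (not blue, the smaller) it is the small dark one. The press shaft end is near top (228,163), side (335,155). One crop checks the choice.

Run:
```python
from h import *
a=cv2.imread('pics/t0.png');b=cv2.imread('pics/s0.png')
def crop(im,x,y,w,h,W,H): return cv2.resize(im[y:y+h,x:x+w],(W,H),interpolation=cv2.INTER_CUBIC)
o=np.zeros((600,800,3),np.uint8)
o[:300,:400]=crop(a,330,180,60,45,400,300)     # 6.67x
o[:300,400:]=crop(b,290,300,80,60,400,300)     # 5x
o[300:,:400]=crop(a,178,110,108,81,400,300)     # 3.7x
o[300:,400:]=crop(b,310,138,100,75,400,300)    # 4x
cv2.imwrite('pics/c0.png',o)
```

```text
(no output)
```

View pics/c0.png

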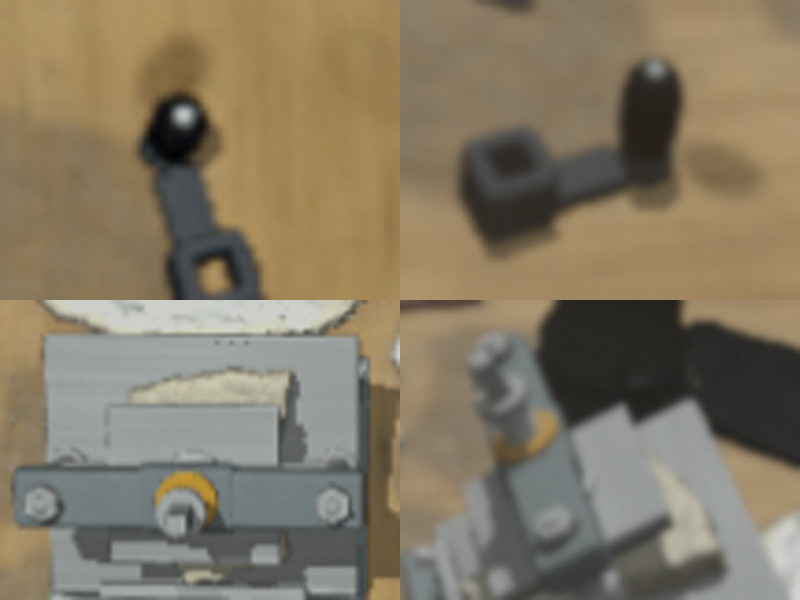

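The crop confirms a small dark crank: hub hole at top (362,220) / side (312,332), handle top at top (357,197) / side (341,314). The shaft tip is at top (226.6,169) / side (334,150), and the column nuts at top (189,165) and (268,165).

Run:
```python
from h import *
np.set_printoptions(precision=4,suppress=True)
print('hub',tri(('top',362.3,220.2),('side',312,332)),onz('top',362.3,220.2,.03),onz('side',312,332,.03))
print('hand',tri(('top',357.4,197.2),('side',341,313.6)),onz('top',357.4,197.2,.058))
print('tip',tri(('top',226.6,168.9),('side',334.2,150.5)))
print('nuts',tri(('top',267.9,165.3),('side',348.2,194.2)))
t,_=tri(('top',226.6,168.9),('side',334.2,150.5))
ax=np.array([-.5,0,.866]); print('collar proj',proj('top',t-.028*ax),proj('side',t-.028*ax))
print('tape',onz('top',359,156,.02))
```

```text
hub (array([ 0.5249, -0.2768,  0.0327]), np.float64(0.002000007231418943)) [ 0.5264 -0.2772  0.03  ] [ 0.5244 -0.2747  0.03  ]
hand (array([ 0.5816, -0.2602,  0.0618]), np.float64(0.000822182513718543)) [ 0.583  -0.2607  0.058 ]
tip (array([0.6076, 0.0688, 0.2339]), np.float64(0.006302233221510746))
nuts (array([ 0.6299, -0.0256,  0.1796]), np.float64(0.0011581614522331635))
collar proj [227.9493 164.7674] [338.0746 159.9925]
tape [ 0.7095 -0.2725  0.02  ]
```

Run:
```python
from h import *
a=cv2.imread('pics/t0.png');b=cv2.imread('pics/s0.png')
def crop(im,x,y,s,k):
    o=cv2.resize(im[y:y+s,x:x+s],None,fx=k,fy=k,interpolation=cv2.INTER_LANCZOS4)
    for i in range(0,s,5): cv2.putText(o,str(x+i),(i*k,8),0,.3,(0,0,255)); cv2.putText(o,str(y+i),(0,i*k+4),0,.3,(0,0,255)); cv2.line(o,(i*k,0),(i*k,3),(0,0,255));
    return o
cv2.imwrite('pics/c1.png',np.hstack([crop(a,215,154,25,16),crop(b,322,142,25,16)]))
n1=onz('top',189.1,164.8,.18);n2=onz('top',267.9,165.3,.18);print(n1,n2,n1-n2)
```

```text
[0.62918142 0.1679278  0.18      ] [ 0.63036513 -0.02565878  0.18      ] [-0.00118371  0.19358658  0.        ]
```

View pics/c1.png

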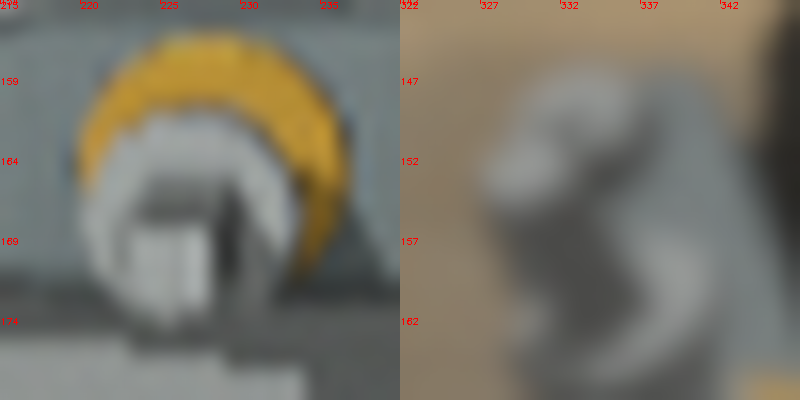

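Run:
```python
from h import *
np.set_printoptions(precision=4,suppress=True)
for s in [(330.6,150.2),(332,149.5),(333,149)]:
    t,e=tri(('top',225.2,170.2),('side',*s)); print(s,t,e,proj('top',t),proj('side',t))
    ax=np.array([-.5,0,.866]); c=t-.028*ax; print(' collar',proj('top',c),proj('side',c))
    for f in(0,20,45,70):
        f=np.radians(f); x=np.array([.866,0,.5]);y=np.array([0,1,0]);r=.0099
        print('  ',[np.round(proj('top',t-.004*ax+r*(x*np.cos(f+k*np.pi/2+.785)+y*np.sin(f+k*np.pi/2+.785))),1).tolist() for k in range(4)])
```

```text
(330.6, 150.2) [0.6021 0.072  0.2335] 0.00184968484233593 [225.2249 169.8043] [330.1983 150.2954]
 collar [226.5117 166.9688] [335.4702 159.4537]
   [[222.4, 166.4], [222.5, 172.3], [228.4, 172.3], [228.3, 166.5]]
   [[221.6, 167.6], [223.7, 173.1], [229.3, 171.2], [227.1, 165.7]]
   [[221.2, 169.3], [225.5, 173.5], [229.6, 169.4], [225.3, 165.3]]
   [[221.6, 171.1], [227.2, 173.1], [229.2, 167.7], [223.6, 165.6]]
(332, 149.5) [0.6035 0.0718 0.235 ] 0.005256280861689643 [225.2749 169.0749] [330.857  149.7688]
 collar [226.5619 166.2525] [336.1241 158.9402]
   [[222.4, 165.7], [222.5, 171.5], [228.5, 171.6], [228.4, 165.8]]
   [[221.6, 166.9], [223.7, 172.4], [229.3, 170.5], [227.2, 165.0]]
   [[221.3, 168.6], [225.5, 172.8], [229.7, 168.7], [225.4, 164.5]]
   [[221.7, 170.4], [227.3, 172.4], [229.3, 167.0], [223.6, 164.9]]
(333, 149) [0.6045 0.0717 0.236 ] 0.007686276371009436 [225.3138 168.554 ] [331.3269 149.3907]
 collar [226.601  165.7409] [336.5907 158.5716]
   [[222.5, 165.2], [222.6, 171.0], [228.5, 171.1], [228.4, 165.3]]
   [[221.7, 166.4], [223.8, 171.8], [229.3, 169.9], [227.2, 164.4]]
   [[221.3, 168.1], [225.6, 172.3], [229.7, 168.2], [225.4, 164.0]]
   [[221.7, 169.8], [227.3, 171.9], [229.3, 166.5], [223.7, 164.4]]
```

Emit:
{"method": "step_arm", "body": {"targets": [[1.2,-4,0,0,0,-7,1],[1.2,-4,0,0,0,-7,1],[1.2,-4,0,0,0,-7,1],[1.2,-4,0,0,0,-7,1],[1.2,-4,0,0,0,-7,1],[1.2,-4,0,0,0,-7,1],[1.2,-4,0,0,0,-7,1],[1.2,-4,0,0,0,-7,1],[1.2,-4,0,0,0,-7,1],[1.2,-4,0,0,0,-7,1]]}}

```text
time_s: 0.93
tcp_pos: [0.3554, 0.1777, 0.2452]
tcp_rot: [-0.0, 0.722, 0.692, 0.0]
force: [1.7, -0.4, 0.9]
finger_gap: 0.0856
grip_force: 0.0
```

Emit:
{"method": "step_arm", "body": {"targets": [[1.7,-4.1,-0.3,0,0,-7.15,1],[1.7,-4.1,-0.3,0,0,-7.15,1],[1.7,-4.1,-0.3,0,0,-7.15,1],[1.7,-4.1,-0.3,0,0,-7.15,1],[1.7,-4.1,-0.3,0,0,-7.15,1],[1.7,-4.1,-0.3,0,0,-7.15,1],[1.7,-4.1,-0.3,0,0,-7.15,1],[1.7,-4.1,-0.3,0,0,-7.15,1],[1.7,-4.1,-0.3,0,0,-7.15,1],[1.7,-4.1,-0.3,0,0,-7.15,1]]}}

```text
time_s: 1.77
tcp_pos: [0.5151, -0.2062, 0.2172]
tcp_rot: [0.0, 0.99, 0.139, 0.0]
force: [-0.3, 0.5, 0.1]
finger_gap: 0.0854
grip_force: 0.0
```

Emit:
{"method": "step_arm", "body": {"targets": [[0,-4.1,-2,0,0,0,1],[0,-0.5,-3,0,0,0,1],[0,0,-3,0,0,0,1],[0,0,-2,0,0,0,1],[0,0,0,0,0,0,1],[0,0,0,0,0,0,1],[0,0,0,0,0,0,1],[0,0,0,0,0,0,1],[0,0,0,0,0,0,1],[0,0,0,0,0,0,1]]}}

```text
time_s: 2.6
tcp_pos: [0.5153, -0.2467, 0.1201]
tcp_rot: [0.0, 0.99, 0.142, 0.001]
force: [0.0, -0.1, 0.1]
finger_gap: 0.0852
grip_force: 0.0
```

Run:
```python
from h import *
s=robot.read_state();print(s['tcp_pos'],R.from_quat(s['tcp_rot'],scalar_first=True).as_matrix(),s['joint_positions'])
b=save('side','s1'); cv2.imwrite('pics/c2.png',cv2.resize(b[220:380,240:400],(640,640),interpolation=cv2.INTER_CUBIC))
```

```text
[ 0.51531951 -0.24671934  0.12007418] [[ 9.59527157e-01  2.81609663e-01  1.90576876e-03]
 [ 2.81610498e-01 -9.59528788e-01 -1.79694390e-04]
 [ 1.77803631e-03  7.09106137e-04 -9.99998168e-01]] [-0.24259859  0.38578982  0.74320376  1.78849956 -0.29379763  1.07911203
 -0.68118644]
```

View pics/c2.png

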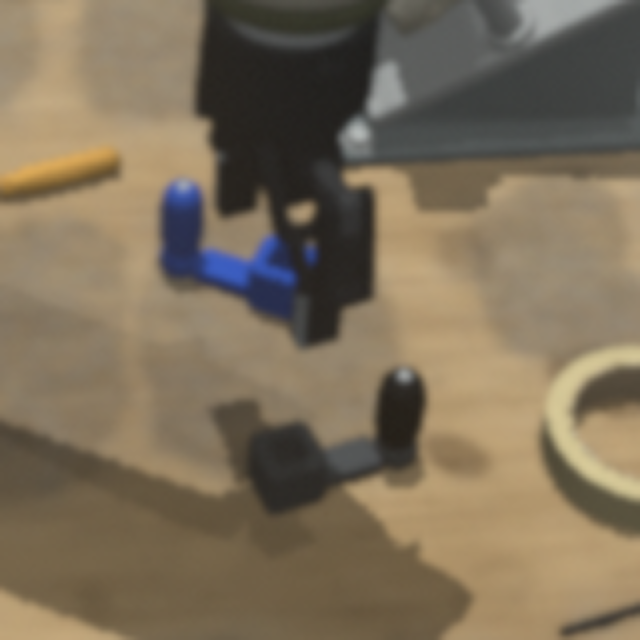

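The picture shows the open gripper above and behind the target: small dark hub at side (312,336), handle (340,323). The blue crank is clear of the descent.

Emit:
{"method": "step_arm", "body": {"targets": [[0.5,-1.5,0,0,0,0,1],[0.5,-1.5,0,0,0,0,1],[0,0,-2,0,0,0,1],[0,0,-2,0,0,0,1],[0,0,-2,0,0,0,1],[0,0,-2,0,0,0,1],[0,0,-1,0,0,0,1],[0,0,-1,0,0,0,1],[0,0,0,0,0,0,1],[0,0,0,0,0,0,1]]}}

```text
time_s: 3.48
tcp_pos: [0.5249, -0.2769, 0.0194]
tcp_rot: [0.0, 0.99, 0.142, 0.0]
force: [0.6, -0.7, 1.0]
finger_gap: 0.0853
grip_force: 0.0
```

Emit:
{"method": "step_arm", "body": {"targets": [[0,0,0,0,0,0,0.2],[0,0,0,0,0,0,0.2],[0,0,0,0,0,0,0.2],[0,0,0,0,0,0,0.2],[0,0,0,0,0,0,0.2],[0,0,0,0,0,0,0.2],[0,0,0,0,0,0,0.2],[0,0,0,0,0,0,0.2],[0,0,0,0,0,0,0.2],[0,0,0,0,0,0,0.2]], "force": 60}}

```text
time_s: 4.32
tcp_pos: [0.5251, -0.2768, 0.0197]
tcp_rot: [0.0, 0.99, 0.142, 0.0]
force: [-1.7, 1.3, 5.8]
finger_gap: 0.0312
grip_force: 60.8
```

Emit:
{"method": "step_arm", "body": {"targets": [[0,0,2,0,0,0,0.2],[0,0,2,0,0,0,0.2],[0,0,3,0,0,0,0.2],[0,0,3,0,0,0,0.2],[0,1,3,0,0,-4.1,0.2],[0,2,3,0,0,-4.1,0.2],[0,2,3,0,0,-4.1,0.2],[0,2,3,0,0,-4.1,0.2],[0,2,3,0,0,0,0.2],[0,2,3,0,0,0,0.2]]}}

```text
time_s: 5.15
tcp_pos: [0.524, -0.1658, 0.3001]
tcp_rot: [-0.0, 1.0, -0.001, -0.0]
force: [1.4, 0.4, -3.5]
finger_gap: 0.0309
grip_force: 60.4
```

Emit:
{"method": "step_arm", "body": {"targets": [[-0.4,3,0.3,0,-6,0,0.2],[-0.4,3,0.3,0,-6,0,0.2],[-0.4,3,0.3,0,-6,0,0.2],[-0.4,3,0.3,0,-6,0,0.2],[-0.4,3,0.3,0,-6,0,0.2],[0,3,0,0,0,0,0.2],[0,1,0,0,0,0,0.2],[0,0,0,0,0,0,0.2],[0,0,0,0,0,0,0.2],[0,0,0,0,0,0,0.2]]}}

```text
time_s: 5.98
tcp_pos: [0.5059, 0.0121, 0.3129]
tcp_rot: [0.001, 0.97, -0.002, 0.242]
force: [0.9, 0.9, -3.8]
finger_gap: 0.0312
grip_force: 60.5
```

Run:
```python
from h import *
np.set_printoptions(precision=4,suppress=True)
s=robot.read_state();M=R.from_quat(s['tcp_rot'],scalar_first=True).as_matrix();p=s['tcp_pos'];print(p,M,s['joint_positions'],s['finger_gap'])
a=save('top','t2');b=save('side','s2')
for n,l in(('hubtop',[0,0,-.0103]),('hubbot',[0,0,.0197]),('handtop',[.06,0,-.0383])):
    P=p+M@np.array(l);print(n,P,proj('top',P),proj('side',P))
def crop(im,c,s,k):
    x,y=c; o=cv2.resize(im[y:y+s,x:x+s],None,fx=k,fy=k,interpolation=cv2.INTER_LANCZOS4)
    for i in range(0,s,10): cv2.putText(o,str(x+i),(i*k,8),0,.3,(0,0,255)); cv2.putText(o,str(y+i),(0,i*k+4),0,.3,(0,0,255))
    return o
c=[(proj(n,p)-30).astype(int) for n in('top','side')]
cv2.imwrite('pics/c3.png',np.hstack([crop(a,c[0],57,7),crop(b,c[1],57,7)]))
```

```text
[0.5059 0.0121 0.3129] [[ 0.8831 -0.0051  0.4692]
 [-0.0038 -1.     -0.0038]
 [ 0.4692  0.0016 -0.8831]] [-0.6685 -0.375   0.3882  2.0627  0.3271  0.9725 -1.9697] 0.031156661350477354
hubtop [0.501  0.0121 0.322 ] [247.0919 204.4335] [289.3691 128.1638]
hubbot [0.5151 0.012  0.2955] [248.1095 200.7239] [295.7602 139.5142]
handtop [0.5409 0.012  0.3748] [246.1048 179.8919] [310.0574 103.9968]
```

View pics/c3.png

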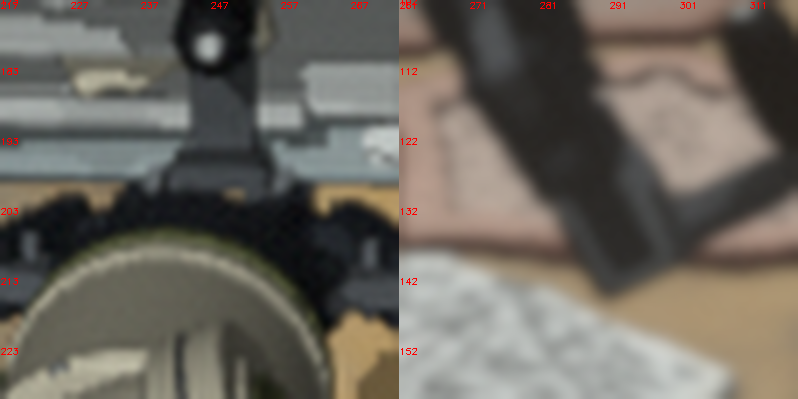

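The top crop shows the handle's highlight at (246.2,179), the side crop at (310,103.5). Both agree with the predicted handle top within 1 px, so the hub sits centred in the grip. The hub's lower corner is at side (291.4,144.4).

Run:
```python
from h import *
np.set_printoptions(precision=4,suppress=True)
s=robot.read_state();M=R.from_quat(s['tcp_rot'],scalar_first=True).as_matrix();p=s['tcp_pos']
for l in([-.016,.016,.0197],[-.016,.016,.0227],[-.013,.016,.0197]): print(l,proj('side',p+M@np.array(l)))
a=np.array([-.5,0,.866]);T=np.array([.602,.0718,.2335])
G=np.column_stack([[.866,0,.5],[0,-1,0],-a])
rv=(R.from_matrix(G)*R.from_matrix(M).inv()).as_rotvec(degrees=True)
print('rot',rv)
for d in(.020,.006,-.028): print(d,'tcp',T+a*(d+.0197),(T+a*(d+.0197)-p)*100)
```

```text
[-0.016, 0.016, 0.0197] [289.6598 146.5754]
[-0.016, 0.016, 0.0227] [290.3039 147.6925]
[-0.013, 0.016, 0.0197] [290.966  145.9431]
rot [ 0.0716 -2.0018  0.3107]
0.02 tcp [0.5821 0.0718 0.2679] [ 7.6207  5.9674 -4.5045]
0.006 tcp [0.5891 0.0718 0.2558] [ 8.3207  5.9674 -5.7169]
-0.028 tcp [0.6061 0.0718 0.2263] [10.0207  5.9674 -8.6613]
```

Emit:
{"method": "step_arm", "body": {"targets": [[1.65,1.5,-0.7,0,-0.5,0.1,0.2],[1.65,1.5,-0.7,0,-0.5,0.1,0.2],[1.65,1.5,-0.7,0,-0.5,0.1,0.2],[1.65,1.5,-0.7,0,-0.5,0,0.2],[0.4,0,-0.8,0,0,0,0.2],[0.4,0,-0.8,0,0,0,0.2],[0.5,0,-0.85,0,0,0,0.2],[0,0,0,0,0,0,0.2],[0,0,0,0,0,0,0.2],[0,0,0,0,0,0,0.2]]}}

```text
time_s: 6.92
tcp_pos: [0.5847, 0.0728, 0.2611]
tcp_rot: [0.0, 0.966, 0.001, 0.259]
force: [-0.2, -0.4, -3.1]
finger_gap: 0.0306
grip_force: 60.4
```

Run:
```python
from h import *
np.set_printoptions(precision=4,suppress=True)
s=robot.read_state();M=R.from_quat(s['tcp_rot'],scalar_first=True).as_matrix();p=s['tcp_pos'];print(p,M,s['joint_positions'],s['force'])
a=save('top','t3');b=save('side','s3')
def crop(im,c,s,k):
    x,y=c; o=cv2.resize(im[y:y+s,x:x+s],None,fx=k,fy=k,interpolation=cv2.INTER_LANCZOS4)
    for i in range(0,s,5): cv2.putText(o,str(x+i),(i*k,8),0,.3,(0,0,255)); cv2.putText(o,str(y+i),(0,i*k+4),0,.3,(0,0,255))
    return o
cv2.imwrite('pics/c4.png',np.hstack([crop(a,(200,140),50,8),crop(b,(310,125),50,8)]))
```

```text
[0.5847 0.0728 0.2611] [[ 0.8654  0.0009  0.5011]
 [ 0.0013 -1.     -0.0004]
 [ 0.5011  0.001  -0.8654]] [-0.713  -0.1235  0.4074  2.0095  0.2868  0.7582 -2.0255] [-0.2018 -0.3905 -3.1491]
```

View pics/c4.png

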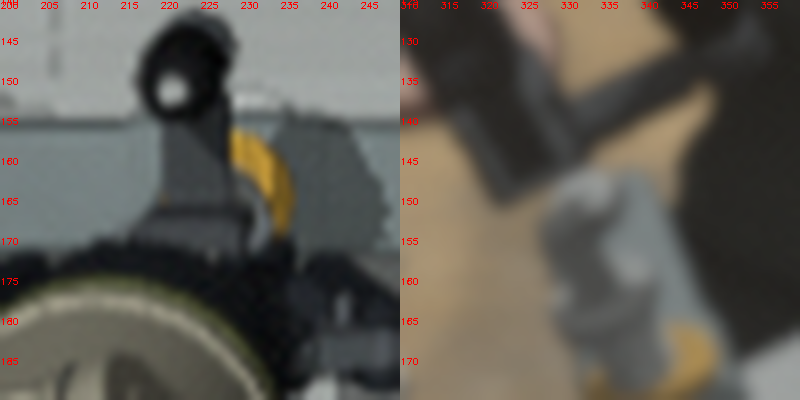

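Run:
```python
from h import *
np.set_printoptions(precision=2,suppress=True)
s=robot.read_state();M=R.from_quat(s['tcp_rot'],scalar_first=True).as_matrix();p=s['tcp_pos']
P=lambda l:p+M@np.array(l)
for n,l in(('corner',[-.016,.016,.0197]),('corner+3x',[-.013,.016,.0197]),('nearright',[.016,.016,.0197]),('centre',[0,0,.0197]),('farcorner',[-.016,-.016,.0197]),('hand',[.06,0,-.0383])): print(n,proj('side',P(l)),proj('top',P(l)))
T=np.array([.602,.0718,.2335]);a=np.array([-.5,0,.866])
for d in(.012,0,-.028): print(d,proj('side',T+a*d),proj('top',T+a*d))
for e in ([.001,0,0],[0,.001,0],[0,0,.001]): print(proj('side',T+np.array(e))-proj('side',T))
```

```text
corner [321.93 152.72] [231.11 178.39]
corner+3x [323.13 152.1 ] [231.09 177.14]
nearright [334.79 146.07] [230.91 164.96]
centre [327.17 145.88] [224.12 171.62]
farcorner [319.74 145.71] [217.39 178.23]
hand [340.18 112.98] [220.67 151.46]
0.012 [327.85 146.36] [224.75 171.12]
0 [330.15 150.36] [225.32 169.87]
-0.028 [335.42 159.52] [226.61 167.03]
[ 0.44 -0.01]
[-0.07 -0.22]
[ 0.03 -0.39]
```

In the side crop the hub's lower corner is at (322.6,150.5) and the tip at about (331,150). In the top crop the handle is at (221,151). The hub is lined up over the tip within about 1 mm, so I advance along the axis feeling for contact.

Emit:
{"method": "step_arm", "body": {"targets": [[0.05,-0.06,-0.1,0,0,0,0.2],[0.06,0,-0.1,0,0,0,0.2],[0.06,0,-0.1,0,0,0,0.2],[0.06,0,-0.1,0,0,0,0.2],[0.06,0,-0.1,0,0,0,0.2],[0.06,0,-0.1,0,0,0,0.2],[0.06,0,-0.1,0,0,0,0.2],[0.06,0,-0.1,0,0,0,0.2],[0.06,0,-0.1,0,0,0,0.2],[0.06,0,-0.1,0,0,0,0.2]]}}

```text
time_s: 7.85
tcp_pos: [0.5907, 0.0728, 0.2505]
tcp_rot: [0.0, 0.966, 0.001, 0.259]
force: [0.7, 1.0, -3.3]
finger_gap: 0.0309
grip_force: 60.4
```

Emit:
{"method": "step_arm", "body": {"targets": [[0.06,0,-0.1,0,0,0,0.2],[0.06,0,-0.1,0,0,0,0.2],[0.06,0,-0.1,0,0,0,0.2],[0.06,0,-0.1,0,0,0,0.2],[0.06,0,-0.1,0,0,0,0.2],[0,0,0,0,0,0,0.2],[0,0,0,0,0,0,0.2],[0,0,0,0,0,0,0.2],[0,0,0,0,0,0,0.2],[0,0,0,0,0,0,0.2]]}}

```text
time_s: 8.68
tcp_pos: [0.5936, 0.0728, 0.2457]
tcp_rot: [0.0, 0.966, 0.001, 0.259]
force: [-1.3, -0.5, -3.7]
finger_gap: 0.0312
grip_force: 60.4
```

Emit:
{"method": "step_arm", "body": {"targets": [[0.06,0,-0.1,0,0,0,0.2],[0.06,0,-0.1,0,0,0,0.2],[0.06,0,-0.1,0,0,0,0.2],[0.06,0,-0.1,0,0,0,0.2],[0.06,0,-0.1,0,0,0,0.2],[0,0,0,0,0,0,0.2],[0,0,0,0,0,0,0.2],[0,0,0,0,0,0,0.2],[0,0,0,0,0,0,0.2],[0,0,0,0,0,0,0.2]]}}

```text
time_s: 9.52
tcp_pos: [0.5958, 0.0729, 0.24]
tcp_rot: [0.0, 0.966, 0.001, 0.258]
force: [-8.1, 0.1, 1.3]
finger_gap: 0.0309
grip_force: 61.4
```

Emit:
{"method": "step_arm", "body": {"targets": [[-0.09,0,-0.05,0,0,0,0.2],[0,0,0,0,0,0,0.2],[0.06,0,-0.1,0,0,0,0.2],[0.06,0,-0.1,0,0,0,0.2],[0.06,0,-0.1,0,0,0,0.2],[0.06,0,-0.1,0,0,0,0.2],[0,0,0,0,0,0,0.2],[0,0,0,0,0,0,0.2],[0,0,0,0,0,0,0.2],[0,0,0,0,0,0,0.2]]}}

```text
time_s: 10.35
tcp_pos: [0.5977, 0.0727, 0.2354]
tcp_rot: [0.001, 0.966, 0.001, 0.259]
force: [-2.8, 1.5, -9.3]
finger_gap: 0.0309
grip_force: 60.1
```

Emit:
{"method": "step_arm", "body": {"targets": [[-0.09,0,-0.05,0,0,0,0.2],[0,0,0,0,0,0,0.2],[0.06,0,-0.1,0,0,0,0.2],[0.06,0,-0.1,0,0,0,0.2],[0.06,0,-0.1,0,0,0,0.2],[0.06,0,-0.1,0,0,0,0.2],[0.06,0,-0.1,0,0,0,0.2],[0.06,0,-0.1,0,0,0,0.2],[0,0,0,0,0,0,0.2],[0,0,0,0,0,0,0.2]]}}

```text
time_s: 11.18
tcp_pos: [0.6008, 0.0728, 0.2297]
tcp_rot: [0.0, 0.966, 0.001, 0.259]
force: [-4.1, 1.1, -5.1]
finger_gap: 0.0311
grip_force: 60.5
```

Emit:
{"method": "step_arm", "body": {"targets": [[0,0,-0.05,0,0,0,0.2],[0.05,0,-0.1,0,0,0,0.2],[0.05,0,-0.1,0,0,0,0.2],[0.05,0,-0.1,0,0,0,0.2],[0.05,0,-0.1,0,0,0,0.2],[0.05,0,-0.1,0,0,0,0.2],[0,0,0,0,0,0,0.2],[0,0,0,0,0,0,0.2],[0,0,0,0,0,0,0.2],[0,0,0,0,0,0,0.2]]}}

```text
time_s: 12.02
tcp_pos: [0.6036, 0.0728, 0.2245]
tcp_rot: [0.0, 0.966, 0.001, 0.26]
force: [-0.3, -1.1, -2.8]
finger_gap: 0.0309
grip_force: 60.5
```

Now about −28 mm, with no stop felt yet. I continue until it bears on the collar.

Emit:
{"method": "step_arm", "body": {"targets": [[0.06,0,-0.1,0,0,0,0.2],[0.06,0,-0.1,0,0,0,0.2],[0.06,0,-0.1,0,0,0,0.2],[0.06,0,-0.1,0,0,0,0.2],[0,0,0,0,0,0,0.2],[0,0,0,0,0,0,0.2],[0,0,0,0,0,0,0.2],[0,0,0,0,0,0,0.2],[0,0,0,0,0,0,0.2],[0,0,0,0,0,0,0.2]]}}

```text
time_s: 12.85
tcp_pos: [0.6057, 0.0728, 0.2202]
tcp_rot: [0.0, 0.966, 0.001, 0.259]
force: [0.2, -0.5, -2.8]
finger_gap: 0.0309
grip_force: 60.5
```

Emit:
{"method": "step_arm", "body": {"targets": [[0.06,0,-0.1,0,0,0,0.2],[0.06,0,-0.1,0,0,0,0.2],[0.06,0,-0.1,0,0,0,0.2],[0,0,0,0,0,0,0.2],[0,0,0,0,0,0,0.2],[0,0,0,0,0,0,0.2],[0,0,0,0,0,0,0.2],[0,0,0,0,0,0,0.2],[0,0,0,0,0,0,0.2],[0,0,0,0,0,0,0.2]]}}

```text
time_s: 13.68
tcp_pos: [0.6068, 0.0728, 0.2191]
tcp_rot: [-0.0, 0.966, 0.001, 0.259]
force: [-36.6, -3.6, 29.8]
finger_gap: 0.031
grip_force: 66.7
```

Run:
```python
from h import *
np.set_printoptions(precision=4,suppress=True)
s=robot.read_state();p=s['tcp_pos'];print(p,s['force'],s['ft_torque'])
a=save('top','t4');b=save('side','s4')
def crop(im,c,s,k):
    x,y=c; o=cv2.resize(im[y:y+s,x:x+s],None,fx=k,fy=k,interpolation=cv2.INTER_LANCZOS4)
    for i in range(0,s,5): cv2.putText(o,str(x+i),(i*k,8),0,.3,(0,0,255)); cv2.putText(o,str(y+i),(0,i*k+4),0,.3,(0,0,255))
    return o
cv2.imwrite('pics/c5.png',np.hstack([crop(a,(200,130),50,8),crop(b,(310,130),50,8)]))
```

```text
[0.6068 0.0728 0.2191] [-36.636   -3.5991  29.8283] [-0.7074  4.1505 -0.3332]
```

View pics/c5.png

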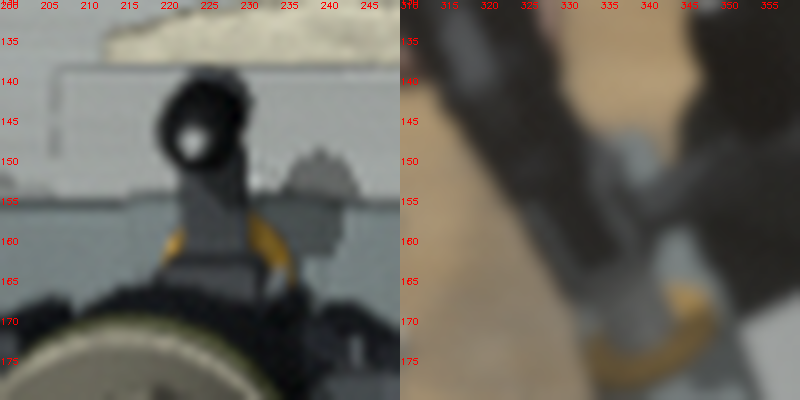

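The picture shows the hub down on the collar (side 338,168), with the gold bridge nut just below it; 45 N axial stop. I relax, release and back off along the axis.

Emit:
{"method": "step_arm", "body": {"targets": [[-0.15,0,0.15,0,0,0,0.2],[0,0,0,0,0,0,0.2],[0,0,0,0,0,0,0.6],[0,0,0,0,0,0,0.8],[0,0,0,0,0,0,0.8],[0,0,0,0,0,0,0.8],[-0.5,0,0.87,0,0,0,0.8],[-1,0,1.73,0,0,0,0.8],[-1,0,1.73,0,0,0,0.8],[-1,0,1.73,0,0,0,0.8]]}}

```text
time_s: 14.62
tcp_pos: [0.5704, 0.0725, 0.2805]
tcp_rot: [0.001, 0.966, 0.001, 0.259]
force: [0.1, 0.5, 0.3]
finger_gap: 0.068
grip_force: 0.0
```

Emit:
{"method": "step_arm", "body": {"targets": [[-1,0,1.73,0,0,0,0.8],[0,0,0,0,0,0,0.8],[0,0,0,0,0,0,0.8],[0,0,0,0,0,0,0.8],[0,0,0,0,0,0,0.8],[0,0,0,0,0,0,0.8],[0,0,0,0,0,0,0.8],[0,0,0,0,0,0,0.8],[0,0,0,0,0,0,0.8],[0,0,0,0,0,0,0.8]]}}

```text
time_s: 15.45
tcp_pos: [0.561, 0.0728, 0.2964]
tcp_rot: [0.0, 0.966, 0.001, 0.259]
force: [-0.0, -0.1, -0.5]
finger_gap: 0.0684
grip_force: 0.0
```

Run:
```python
from h import *
np.set_printoptions(precision=4,suppress=True)
s=robot.read_state();p=s['tcp_pos'];print(p,s['force'],s['joint_positions'])
a=save('top','t5');b=save('side','s5')
def crop(im,c,s,k):
    x,y=c; o=cv2.resize(im[y:y+s,x:x+s],None,fx=k,fy=k,interpolation=cv2.INTER_LANCZOS4)
    for i in range(0,s,5): cv2.putText(o,str(x+i),(i*k,8),0,.3,(0,0,255)); cv2.putText(o,str(y+i),(0,i*k+4),0,.3,(0,0,255))
    return o
cv2.imwrite('pics/c6.png',np.hstack([crop(a,(200,130),50,8),crop(b,(320,130),50,8)]))
```

```text
[0.561  0.0728 0.2964] [-0.0172 -0.1498 -0.4644] [-0.7189 -0.2098  0.3728  2.002   0.3216  0.857  -2.0553]
```

View pics/c6.png

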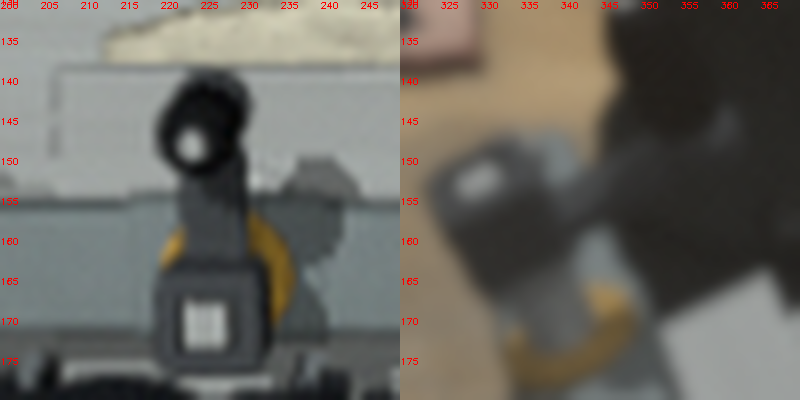

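The crank is on the screw: the square shows through the hub hole at top (225,170), and the hub rests on the collar in the side view. Next I work out the handle pose.

Run:
```python
from h import *
np.set_printoptions(precision=4,suppress=True)
a=np.array([-.5,0,.866]);X=np.array([.866,0,.5]);S=np.array([.6068,.0728,.2191]);T=np.array([.602,.0718,.2335])
print('T rel S: X',(T-S)@X,'a',(T-S)@a)
def planept(px,h):  # ray meets plane at height h along a above S
    o,r=ray('top',*px); return o+r*((S+h*a-o)@a)/(r@a)
for u in(.0197,.0155):
    for n,px,h in(('hand',(223.2,147.9),.058-u),('tip',(225.1,170.1),.028-u),('tip',(225.1-.5,170.1-.3),.028-u)):
        d=planept(px,h)-S; print(u,n,'X',d@X,'y',d[1])
```

```text
T rel S: X 0.003043199999999989 a 0.014870400000000034
0.0197 hand X 0.06008897250670725 y 0.0004014980850030603
0.0197 tip X 0.0008374938870405512 y 0.00027766474925119966
0.0197 tip X 0.0015477079280873554 y 0.0014458254040143614
0.0155 hand X 0.060958522031817966 y -9.109812293764397e-05
0.0155 tip X 0.0018904725800504918 y -0.00020233505720362865
0.0155 tip X 0.002598230494359899 y 0.0009617857582272238
```

Emit:
{"method": "step_arm", "body": {"targets": [[1.35,0,0.78,0,0,0,0.7],[1.34,0,0.78,0,0,0,0.7],[1.34,0,0.77,0,0,0,0.7],[1.34,0,0.77,0,0,0,0.7],[0.6,0,-1.04,0,0,0,0.7],[0.6,0,-1.04,0,0,0,0.7],[0.65,0,-1.13,0,0,0,0.7],[0.65,0,-1.13,0,0,0,0.7],[0.65,0,-1.12,0,0,0,0.7],[0,0,0,0,0,0,0.7]]}}

```text
time_s: 16.38
tcp_pos: [0.6459, 0.0726, 0.2703]
tcp_rot: [0.001, 0.966, 0.001, 0.258]
force: [0.2, 0.0, -0.7]
finger_gap: 0.0593
grip_force: 0.0
```

Emit:
{"method": "step_arm", "body": {"targets": [[0,0,0,0,0,0,0.1],[0,0,0,0,0,0,0.1],[0,0,0,0,0,0,0.1],[0,0,0,0,0,0,0.1],[0,0,0,0,0,0,0.1],[0,0,0,0,0,0,0.1],[0,0,0,0,0,0,0.1],[0,0,0,0,0,0,0.1],[0,0,0,0,0,0,0.1],[0,0,0,0,0,0,0.1]], "force": 30}}

```text
time_s: 17.22
tcp_pos: [0.6467, 0.0729, 0.2737]
tcp_rot: [0.0, 0.966, 0.001, 0.26]
force: [0.9, -0.4, 6.1]
finger_gap: 0.0228
grip_force: 30.1
```

```bash
cat >> h.py <<'E'
a_=np.array([-.5,0,.866]);X_=np.array([.866,0,.5]);S_=np.array([.6068,.0728,.2191])
def plan(th0,n=10,st=12.,r=.06):
    f=lambda t: r*(np.cos(np.radians(t))*X_-np.sin(np.radians(t))*np.array([0,1,0]))-.008*t/360*a_
    P=np.array([f(th0+st*i) for i in range(n+1)]); return np.round(np.diff(P,axis=0)*100,2).tolist()
def where():
    s=robot.read_state();d=s['tcp_pos']-S_;x,y,h=d@X_-.001,d[1],d@a_
    print('theta',np.degrees(np.arctan2(-y,x)),'r',np.hypot(x,y),'h',h,s['force'].round(1),s['finger_gap'])
E
python3 - <<'E'
from h import *
where()
for k in(0,120,240): print(plan(k))
E
```

```text
theta -0.10924102937504701 r 0.06086929979743522 h 0.027374142188552344 [ 0.9 -0.4  6.1] 0.02284395572274472
[[-0.1, -1.25, -0.09], [-0.32, -1.19, -0.22], [-0.53, -1.09, -0.34], [-0.71, -0.93, -0.44], [-0.87, -0.74, -0.53], [-0.98, -0.51, -0.6], [-1.05, -0.26, -0.64], [-1.07, 0.0, -0.65], [-1.05, 0.26, -0.64], [-0.98, 0.51, -0.6]]
[[-0.87, 0.74, -0.53], [-0.71, 0.93, -0.44], [-0.53, 1.09, -0.34], [-0.32, 1.19, -0.22], [-0.1, 1.25, -0.09], [0.13, 1.25, 0.04], [0.35, 1.19, 0.17], [0.56, 1.09, 0.29], [0.74, 0.93, 0.4], [0.89, 0.74, 0.48]]
[[1.01, 0.51, 0.55], [1.08, 0.26, 0.59], [1.1, 0.0, 0.6], [1.08, -0.26, 0.59], [1.01, -0.51, 0.55], [0.89, -0.74, 0.48], [0.74, -0.93, 0.4], [0.56, -1.09, 0.29], [0.35, -1.19, 0.17], [0.13, -1.25, 0.04]]
```

Emit:
{"method": "step_arm", "body": {"targets": [[-0.1,-1.25,-0.09,0,0,0,0.1],[-0.32,-1.19,-0.22,0,0,0,0.1],[-0.53,-1.09,-0.34,0,0,0,0.1],[-0.71,-0.93,-0.44,0,0,0,0.1],[-0.87,-0.74,-0.53,0,0,0,0.1],[-0.98,-0.51,-0.6,0,0,0,0.1],[-1.05,-0.26,-0.64,0,0,0,0.1],[-1.07,0,-0.65,0,0,0,0.1],[-1.05,0.26,-0.64,0,0,0,0.1],[-0.98,0.51,-0.6,0,0,0,0.1]]}}

```text
time_s: 18.05
tcp_pos: [0.5703, 0.0206, 0.2267]
tcp_rot: [-0.0, 0.965, 0.001, 0.261]
force: [3.4, 0.0, 5.0]
finger_gap: 0.0229
grip_force: 30.4
```

```bash
python3 -c "
from h import *
where()"
```

```text
theta 118.94322372304828 r 0.059601015368376746 h 0.024830859002363898 [3.4 0.  5. ] 0.022867950641732367
```

Winding well with low forces.

Emit:
{"method": "step_arm", "body": {"targets": [[-0.87,0.74,-0.53,0,0,0,0.1],[-0.71,0.93,-0.44,0,0,0,0.1],[-0.53,1.09,-0.34,0,0,0,0.1],[-0.32,1.19,-0.22,0,0,0,0.1],[-0.1,1.25,-0.09,0,0,0,0.1],[0.13,1.25,0.04,0,0,0,0.1],[0.35,1.19,0.17,0,0,0,0.1],[0.56,1.09,0.29,0,0,0,0.1],[0.74,0.93,0.4,0,0,0,0.1],[0.89,0.74,0.48,0,0,0,0.1]]}}

```text
time_s: 18.88
tcp_pos: [0.5699, 0.1257, 0.2227]
tcp_rot: [0.001, 0.966, 0.001, 0.258]
force: [-13.5, -1.8, 12.1]
finger_gap: 0.0229
grip_force: 32.0
```

Emit:
{"method": "step_arm", "body": {"targets": [[1.01,0.51,0.55,0,0,0,0.1],[1.08,0.26,0.59,0,0,0,0.1],[1.1,0,0.6,0,0,0,0.1],[1.08,-0.26,0.59,0,0,0,0.1],[1.01,-0.51,0.55,0,0,0,0.1],[0.89,-0.74,0.48,0,0,0,0.1],[0.74,-0.93,0.4,0,0,0,0.1],[0.56,-1.09,0.29,0,0,0,0.1],[0.35,-1.19,0.17,0,0,0,0.1],[0.13,-1.25,0.04,0,0,0,0.1]]}}

```text
time_s: 19.72
tcp_pos: [0.651, 0.0748, 0.2667]
tcp_rot: [-0.001, 0.966, 0.002, 0.26]
force: [-4.8, 5.4, 6.6]
finger_gap: 0.023
grip_force: 30.6
```

```bash
python3 -c "
from h import *
where();print(robot.read_state()['joint_positions'])"
```

```text
theta -1.9100022888954995 r 0.061065204358126506 h 0.019133717371532223 [-4.8  5.4  6.6] 0.02296793614878642
[-0.62405611  0.04044363  0.39306542  1.8563582   0.1471289   0.739421
 -1.88466059]
```

One turn done; on with the second.

Emit:
{"method": "step_arm", "body": {"targets": [[-0.1,-1.25,-0.09,0,0,0,0.1],[-0.32,-1.19,-0.22,0,0,0,0.1],[-0.53,-1.09,-0.34,0,0,0,0.1],[-0.71,-0.93,-0.44,0,0,0,0.1],[-0.87,-0.74,-0.53,0,0,0,0.1],[-0.98,-0.51,-0.6,0,0,0,0.1],[-1.05,-0.26,-0.64,0,0,0,0.1],[-1.07,0,-0.65,0,0,0,0.1],[-1.05,0.26,-0.64,0,0,0,0.1],[-0.98,0.51,-0.6,0,0,0,0.1]]}}

```text
time_s: 20.55
tcp_pos: [0.5747, 0.0205, 0.2198]
tcp_rot: [-0.0, 0.965, 0.001, 0.261]
force: [1.1, -1.6, 9.5]
finger_gap: 0.0229
grip_force: 30.8
```

Emit:
{"method": "step_arm", "body": {"targets": [[-0.87,0.74,-0.53,0,0,0,0.1],[-0.71,0.93,-0.44,0,0,0,0.1],[-0.53,1.09,-0.34,0,0,0,0.1],[-0.32,1.19,-0.22,0,0,0,0.1],[-0.1,1.25,-0.09,0,0,0,0.1],[0.13,1.25,0.04,0,0,0,0.1],[0,0,0,0,0,0,0.1],[0,0,0,0,0,0,0.1],[0,0,0,0,0,0,0.1],[0,0,0,0,0,0,0.1]]}}

```text
time_s: 21.38
tcp_pos: [0.5492, 0.0862, 0.2023]
tcp_rot: [0.0, 0.966, 0.002, 0.259]
force: [-11.1, 2.6, 9.4]
finger_gap: 0.0228
grip_force: 31.2
```

```bash
python3 -c "
from h import *
where()"
```

```text
theta -167.23155204258904 r 0.06075545906125874 h 0.014252786884544944 [-11.1   2.6   9.4] 0.02281496979376937
```

Run:
```python
from h import *
a=save('top','t6');b=save('side','s6')
s0=cv2.imread('pics/s0.png')
f=lambda im:cv2.resize(im[160:260,310:410],(400,400),interpolation=cv2.INTER_CUBIC)
cv2.imwrite('pics/c7.png',np.hstack([f(s0),f(b)]))
```

```text
(no output)
```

View pics/c7.png

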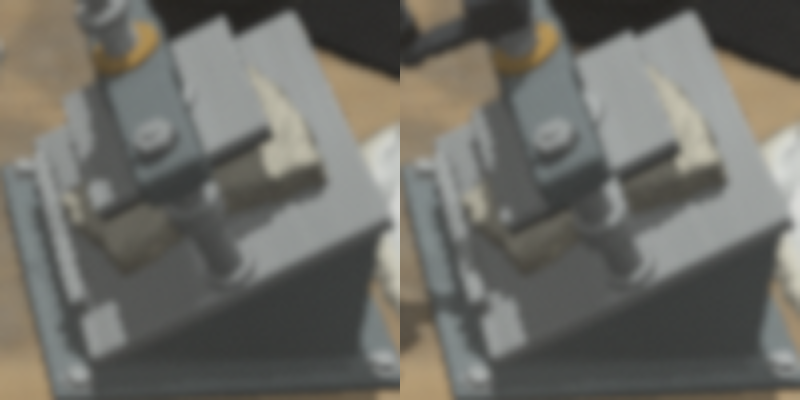

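The platen's near corner has come down about 4 px (roughly 12 mm) and is now close to the cast. I go on in smaller bites from here.

Emit:
{"method": "step_arm", "body": {"targets": [[0.35,1.19,0.17,0,0,0,0.1],[0.56,1.09,0.29,0,0,0,0.1],[0.74,0.93,0.4,0,0,0,0.1],[0.89,0.74,0.48,0,0,0,0.1],[0,0,0,0,0,0,0.1],[0,0,0,0,0,0,0.1],[0,0,0,0,0,0,0.1],[0,0,0,0,0,0,0.1],[0,0,0,0,0,0,0.1],[0,0,0,0,0,0,0.1]]}}

```text
time_s: 22.32
tcp_pos: [0.5751, 0.1264, 0.2163]
tcp_rot: [-0.0, 0.966, 0.002, 0.26]
force: [-6.1, 4.4, 8.1]
finger_gap: 0.023
grip_force: 31.4
```

```bash
python3 -c "
from h import *
where();print(plan(240,10,4.));print(plan(280,10,4.));print(plan(320,10,4.))"
```

```text
theta -119.08483113677951 r 0.061311317180431125 h 0.013449460579882081 [-6.1  4.4  8.1] 0.023010016336944182
[[0.32, 0.2, 0.18], [0.34, 0.17, 0.18], [0.35, 0.14, 0.19], [0.35, 0.12, 0.19], [0.36, 0.09, 0.2], [0.36, 0.06, 0.2], [0.37, 0.03, 0.2], [0.37, 0.0, 0.2], [0.37, -0.03, 0.2], [0.36, -0.06, 0.2]]
[[0.36, -0.09, 0.2], [0.35, -0.12, 0.19], [0.35, -0.14, 0.19], [0.34, -0.17, 0.18], [0.32, -0.2, 0.18], [0.31, -0.22, 0.17], [0.3, -0.25, 0.16], [0.28, -0.27, 0.15], [0.27, -0.29, 0.14], [0.25, -0.31, 0.13]]
[[0.23, -0.33, 0.12], [0.21, -0.35, 0.11], [0.19, -0.36, 0.1], [0.16, -0.38, 0.08], [0.14, -0.39, 0.07], [0.12, -0.4, 0.06], [0.09, -0.41, 0.04], [0.07, -0.41, 0.03], [0.04, -0.42, 0.01], [0.02, -0.42, -0.0]]
```

Emit:
{"method": "step_arm", "body": {"targets": [[0.32,0.2,0.18,0,0,0,0.1],[0.34,0.17,0.18,0,0,0,0.1],[0.35,0.14,0.19,0,0,0,0.1],[0.35,0.12,0.19,0,0,0,0.1],[0.36,0.09,0.2,0,0,0,0.1],[0.36,0.06,0.2,0,0,0,0.1],[0.37,0.03,0.2,0,0,0,0.1],[0.37,0,0.2,0,0,0,0.1],[0.37,-0.03,0.2,0,0,0,0.1],[0.36,-0.06,0.2,0,0,0,0.1]], "force": 40}}

```text
time_s: 23.15
tcp_pos: [0.6103, 0.1336, 0.2357]
tcp_rot: [-0.0, 0.966, 0.002, 0.259]
force: [-9.9, 4.2, 10.7]
finger_gap: 0.023
grip_force: 40.1
```

Emit:
{"method": "step_arm", "body": {"targets": [[0.36,-0.09,0.2,0,0,0,0.1],[0.35,-0.12,0.19,0,0,0,0.1],[0.35,-0.14,0.19,0,0,0,0.1],[0.34,-0.17,0.18,0,0,0,0.1],[0.32,-0.2,0.18,0,0,0,0.1],[0.31,-0.22,0.17,0,0,0,0.1],[0.3,-0.25,0.16,0,0,0,0.1],[0.28,-0.27,0.15,0,0,0,0.1],[0,0,0,0,0,0,0.1],[0,0,0,0,0,0,0.1]]}}

```text
time_s: 23.98
tcp_pos: [0.6371, 0.1188, 0.2504]
tcp_rot: [-0.0, 0.966, 0.002, 0.26]
force: [-4.4, 2.9, 8.6]
finger_gap: 0.0229
grip_force: 39.4
```

```bash
python3 -c "
from h import *
where()"
```

```text
theta -48.34813966410454 r 0.061556383056035675 h 0.011981093570386493 [-4.4  2.9  8.6] 0.02289377293547901
```

Emit:
{"method": "step_arm", "body": {"targets": [[0.27,-0.29,0.14,0,0,0,0.1],[0.25,-0.31,0.13,0,0,0,0.1],[0.23,-0.33,0.12,0,0,0,0.1],[0.21,-0.35,0.11,0,0,0,0.1],[0.19,-0.36,0.1,0,0,0,0.1],[0,0,0,0,0,0,0.1],[0,0,0,0,0,0,0.1],[0,0,0,0,0,0,0.1],[0,0,0,0,0,0,0.1],[0,0,0,0,0,0,0.1]]}}

```text
time_s: 24.82
tcp_pos: [0.6487, 0.1021, 0.2565]
tcp_rot: [-0.0, 0.966, 0.001, 0.26]
force: [-3.9, 2.6, 9.3]
finger_gap: 0.0227
grip_force: 39.2
```

Emit:
{"method": "step_arm", "body": {"targets": [[0.16,-0.38,0.08,0,0,0,0.1],[0.14,-0.39,0.07,0,0,0,0.1],[0.12,-0.4,0.06,0,0,0,0.1],[0.09,-0.41,0.04,0,0,0,0.1],[0.07,-0.41,0.03,0,0,0,0.1],[0.04,-0.42,0.01,0,0,0,0.1],[0,0,0,0,0,0,0.1],[0,0,0,0,0,0,0.1],[0,0,0,0,0,0,0.1],[0,0,0,0,0,0,0.1]]}}

```text
time_s: 25.65
tcp_pos: [0.655, 0.0777, 0.2594]
tcp_rot: [-0.0, 0.966, 0.001, 0.26]
force: [-4.0, 1.2, 9.2]
finger_gap: 0.0227
grip_force: 39.1
```

```bash
python3 -c "
from h import *
where()
for t in (0,40,80,120): print(plan(t,10,4.))"
```

```text
theta -4.562974505218344 r 0.06104150554693944 h 0.010824287687216494 [-4.   1.2  9.2] 0.0226741730299758
[[-0.01, -0.42, -0.02], [-0.03, -0.42, -0.03], [-0.06, -0.41, -0.04], [-0.08, -0.41, -0.06], [-0.11, -0.4, -0.07], [-0.13, -0.39, -0.09], [-0.15, -0.38, -0.1], [-0.18, -0.36, -0.11], [-0.2, -0.35, -0.12], [-0.22, -0.33, -0.14]]
[[-0.24, -0.31, -0.15], [-0.26, -0.29, -0.16], [-0.27, -0.27, -0.17], [-0.29, -0.25, -0.18], [-0.3, -0.22, -0.19], [-0.32, -0.2, -0.19], [-0.33, -0.17, -0.2], [-0.34, -0.14, -0.2], [-0.34, -0.12, -0.21], [-0.35, -0.09, -0.21]]
[[-0.35, -0.06, -0.22], [-0.36, -0.03, -0.22], [-0.36, 0.0, -0.22], [-0.36, 0.03, -0.22], [-0.35, 0.06, -0.22], [-0.35, 0.09, -0.21], [-0.34, 0.12, -0.21], [-0.34, 0.14, -0.2], [-0.33, 0.17, -0.2], [-0.32, 0.2, -0.19]]
[[-0.3, 0.22, -0.19], [-0.29, 0.25, -0.18], [-0.27, 0.27, -0.17], [-0.26, 0.29, -0.16], [-0.24, 0.31, -0.15], [-0.22, 0.33, -0.14], [-0.2, 0.35, -0.12], [-0.18, 0.36, -0.11], [-0.15, 0.38, -0.1], [-0.13, 0.39, -0.09]]
```

Emit:
{"method": "step_arm", "body": {"targets": [[0,-0.42,-0.01,0,0,0,0.1],[-0.01,-0.42,-0.02,0,0,0,0.1],[-0.03,-0.42,-0.03,0,0,0,0.1],[-0.06,-0.41,-0.04,0,0,0,0.1],[-0.08,-0.41,-0.06,0,0,0,0.1],[-0.11,-0.4,-0.07,0,0,0,0.1],[0,0,0,0,0,0,0.1],[0,0,0,0,0,0,0.1],[0,0,0,0,0,0,0.1],[0,0,0,0,0,0,0.1]]}}

```text
time_s: 26.48
tcp_pos: [0.652, 0.0527, 0.257]
tcp_rot: [-0.0, 0.966, 0.001, 0.26]
force: [-3.6, 0.9, 9.6]
finger_gap: 0.0228
grip_force: 39.1
```

Emit:
{"method": "step_arm", "body": {"targets": [[-0.13,-0.39,-0.09,0,0,0,0.1],[-0.15,-0.38,-0.1,0,0,0,0.1],[-0.18,-0.36,-0.11,0,0,0,0.1],[-0.2,-0.35,-0.12,0,0,0,0.1],[-0.22,-0.33,-0.14,0,0,0,0.1],[-0.24,-0.31,-0.15,0,0,0,0.1],[0,0,0,0,0,0,0.1],[0,0,0,0,0,0,0.1],[0,0,0,0,0,0,0.1],[0,0,0,0,0,0,0.1]]}}

```text
time_s: 27.32
tcp_pos: [0.6407, 0.0317, 0.2499]
tcp_rot: [-0.0, 0.966, 0.001, 0.26]
force: [-5.8, 1.7, 10.2]
finger_gap: 0.0221
grip_force: 39.3
```

Emit:
{"method": "step_arm", "body": {"targets": [[-0.26,-0.29,-0.16,0,0,0,0.1],[-0.27,-0.27,-0.17,0,0,0,0.1],[-0.29,-0.25,-0.18,0,0,0,0.1],[-0.3,-0.22,-0.19,0,0,0,0.1],[-0.32,-0.2,-0.19,0,0,0,0.1],[-0.33,-0.17,-0.2,0,0,0,0.1],[-0.34,-0.14,-0.2,0,0,0,0.1],[0,0,0,0,0,0,0.1],[0,0,0,0,0,0,0.1],[0,0,0,0,0,0,0.1]]}}

```text
time_s: 28.15
tcp_pos: [0.6198, 0.0166, 0.2373]
tcp_rot: [-0.0, 0.966, 0.001, 0.26]
force: [-5.9, 0.9, 11.2]
finger_gap: 0.0229
grip_force: 39.6
```

```bash
python3 -c "
from h import *
where()"
```

```text
theta 71.01636401795908 r 0.05945750718631613 h 0.009245142500788995 [-5.9  0.9 11.2] 0.022883016713328663
```

Emit:
{"method": "step_arm", "body": {"targets": [[-0.34,-0.13,-0.2,0,0,0,0.1],[-0.35,-0.1,-0.2,0,0,0,0.1],[-0.35,-0.06,-0.21,0,0,0,0.1],[-0.36,-0.03,-0.21,0,0,0,0.1],[-0.36,0,-0.21,0,0,0,0.1],[-0.36,0.03,-0.21,0,0,0,0.1],[-0.35,0.06,-0.21,0,0,0,0.1],[-0.35,0.09,-0.21,0,0,0,0.1],[0,0,0,0,0,0,0.1],[0,0,0,0,0,0,0.1]]}}

```text
time_s: 28.98
tcp_pos: [0.5919, 0.0151, 0.2208]
tcp_rot: [-0.0, 0.965, 0.001, 0.261]
force: [-2.8, 1.7, 8.5]
finger_gap: 0.0225
grip_force: 39.1
```

Emit:
{"method": "step_arm", "body": {"targets": [[-0.34,0.12,-0.21,0,0,0,0.1],[-0.34,0.14,-0.2,0,0,0,0.1],[-0.33,0.17,-0.2,0,0,0,0.1],[-0.32,0.2,-0.19,0,0,0,0.1],[-0.3,0.22,-0.19,0,0,0,0.1],[-0.29,0.25,-0.18,0,0,0,0.1],[-0.27,0.27,-0.17,0,0,0,0.1],[0,0,0,0,0,0,0.1],[0,0,0,0,0,0,0.1],[0,0,0,0,0,0,0.1]]}}

```text
time_s: 29.82
tcp_pos: [0.5711, 0.0267, 0.2084]
tcp_rot: [0.0, 0.965, 0.0, 0.262]
force: [-0.2, -5.8, 11.7]
finger_gap: 0.0227
grip_force: 39.3
```

```bash
python3 -c "
from h import *
where()
for t in (132,172): print(plan(t,10,4.))"
```

```text
theta 128.98718634465786 r 0.05925205713212111 h 0.008571619732430877 [-0.2 -5.8 11.7] 0.02273789990620491
[[-0.26, 0.29, -0.16], [-0.24, 0.31, -0.15], [-0.22, 0.33, -0.14], [-0.2, 0.35, -0.12], [-0.18, 0.36, -0.11], [-0.15, 0.38, -0.1], [-0.13, 0.39, -0.09], [-0.11, 0.4, -0.07], [-0.08, 0.41, -0.06], [-0.06, 0.41, -0.04]]
[[-0.03, 0.42, -0.03], [-0.01, 0.42, -0.02], [0.02, 0.42, -0.0], [0.04, 0.42, 0.01], [0.07, 0.41, 0.03], [0.09, 0.41, 0.04], [0.12, 0.4, 0.06], [0.14, 0.39, 0.07], [0.16, 0.38, 0.08], [0.19, 0.36, 0.1]]
```

Emit:
{"method": "step_arm", "body": {"targets": [[-0.26,0.29,-0.16,0,0,0,0.1],[-0.24,0.31,-0.15,0,0,0,0.1],[-0.22,0.33,-0.14,0,0,0,0.1],[-0.2,0.35,-0.12,0,0,0,0.1],[0,0,0,0,0,0,0.1],[0,0,0,0,0,0,0.1],[0,0,0,0,0,0,0.1],[0,0,0,0,0,0,0.1],[0,0,0,0,0,0,0.1],[0,0,0,0,0,0,0.1]]}}

```text
time_s: 30.65
tcp_pos: [0.5619, 0.0378, 0.2026]
tcp_rot: [0.001, 0.965, -0.001, 0.261]
force: [-1.2, -12.6, 14.4]
finger_gap: 0.0227
grip_force: 39.7
```

Emit:
{"method": "step_arm", "body": {"targets": [[-0.18,0.36,-0.11,0,0,0,0.1],[0,0,0,0,0,0,0.1],[-0.15,0.38,-0.1,0,0,0,0.1],[0,0,0,0,0,0,0.1],[0,0,0,0,0,0,0.1],[0,0,0,0,0,0,0.1],[0,0,0,0,0,0,0.1],[0,0,0,0,0,0,0.1],[0,0,0,0,0,0,0.1],[0,0,0,0,0,0,0.1]]}}

```text
time_s: 31.48
tcp_pos: [0.5584, 0.044, 0.2004]
tcp_rot: [0.002, 0.965, -0.001, 0.261]
force: [-4.9, -16.3, 17.2]
finger_gap: 0.0228
grip_force: 40.1
```

```bash
python3 -c "
from h import *
where()"
```

```text
theta 151.10000910841796 r 0.05966584763890319 h 0.007970597358989043 [ -4.9 -16.3  17.2] 0.022767938168369146
```

Emit:
{"method": "step_arm", "body": {"targets": [[-0.13,0.39,-0.08,0,0,0,0.1],[0,0,0,0,0,0,0.1],[-0.11,0.4,-0.06,0,0,0,0.1],[0,0,0,0,0,0,0.1],[0,0,0,0,0,0,0.1],[0,0,0,0,0,0,0.1],[0,0,0,0,0,0,0.1],[0,0,0,0,0,0,0.1],[0,0,0,0,0,0,0.1],[0,0,0,0,0,0,0.1]]}}

```text
time_s: 32.32
tcp_pos: [0.5555, 0.0509, 0.1983]
tcp_rot: [0.002, 0.966, -0.002, 0.26]
force: [-7.1, -19.1, 17.2]
finger_gap: 0.0225
grip_force: 40.5
```

Emit:
{"method": "step_arm", "body": {"targets": [[-0.08,0.41,-0.05,0,0,0,0.1],[0,0,0,0,0,0,0.1],[-0.06,0.41,-0.04,0,0,0,0.1],[0,0,0,0,0,0,0.1],[-0.03,0.42,-0.03,0,0,0,0.1],[0,0,0,0,0,0,0.1],[0,0,0,0,0,0,0.1],[0,0,0,0,0,0,0.1],[0,0,0,0,0,0,0.1],[0,0,0,0,0,0,0.1]]}}

```text
time_s: 33.15
tcp_pos: [0.5527, 0.0617, 0.1961]
tcp_rot: [0.004, 0.966, -0.003, 0.258]
force: [-16.3, -25.1, 22.8]
finger_gap: 0.0226
grip_force: 41.5
```

```bash
python3 -c "
from h import *
where()"
```

```text
theta 169.42768156208516 r 0.060314358306505 h 0.0071466550238449104 [-16.3 -25.1  22.8] 0.022567870014445202
```

Emit:
{"method": "step_arm", "body": {"targets": [[-0.03,0.42,0.01,0,0,0,0.1],[0,0,0,0,0,0,0.1],[0,0.42,0.01,0,0,0,0.1],[0,0,0,0,0,0,0.1],[0.02,0.42,0.01,0,0,0,0.1],[0,0,0,0,0,0,0.1],[0,0,0,0,0,0,0.1],[0,0,0,0,0,0,0.1],[0,0,0,0,0,0,0.1],[0,0,0,0,0,0,0.1]]}}

```text
time_s: 33.98
tcp_pos: [0.5516, 0.0731, 0.1952]
tcp_rot: [0.005, 0.966, -0.003, 0.257]
force: [-19.8, -27.2, 21.4]
finger_gap: 0.0229
grip_force: 41.9
```

```bash
python3 -c "
from h import *
where()"
```

```text
theta -179.69860963716948 r 0.060740900284183615 h 0.0068455655105544785 [-19.8 -27.2  21.4] 0.022948052043080397
```

Emit:
{"method": "step_arm", "body": {"targets": [[0.03,0.42,0.02,0,0,0,0.1],[0,0,0,0,0,0,0.1],[0.05,0.41,0.04,0,0,0,0.1],[0,0,0,0,0,0,0.1],[0.08,0.41,0.05,0,0,0,0.1],[0,0,0,0,0,0,0.1],[0,0,0,0,0,0,0.1],[0,0,0,0,0,0,0.1],[0,0,0,0,0,0,0.1],[0,0,0,0,0,0,0.1]]}}

```text
time_s: 34.82
tcp_pos: [0.5524, 0.0844, 0.1952]
tcp_rot: [0.006, 0.967, -0.004, 0.256]
force: [-23.2, -30.7, 22.5]
finger_gap: 0.0227
grip_force: 42.7
```

```bash
python3 -c "
from h import *
where()"
```

```text
theta -169.0605092189878 r 0.061176485283307706 h 0.006556328483954044 [-23.2 -30.7  22.5] 0.022667791648256035
```

Emit:
{"method": "step_arm", "body": {"targets": [[0.12,0.4,0.04,0,0,0,0.1],[0,0,0,0,0,0,0.1],[0.13,0.39,0.06,0,0,0,0.1],[0,0,0,0,0,0,0.1],[0.16,0.39,0.07,0,0,0,0.1],[0,0,0,0,0,0,0.1],[0,0,0,0,0,0,0.1],[0,0,0,0,0,0,0.1],[0,0,0,0,0,0,0.1],[0,0,0,0,0,0,0.1]]}}

```text
time_s: 35.65
tcp_pos: [0.5553, 0.0959, 0.1958]
tcp_rot: [0.006, 0.967, -0.004, 0.254]
force: [-30.1, -31.7, 23.2]
finger_gap: 0.023
grip_force: 46.2
```

```bash
python3 -c "
from h import *
where()"
```

```text
theta -158.0610243529136 r 0.06177353314052449 h 0.005569531029619403 [-30.1 -31.7  23.2] 0.02303653804406174
```

Emit:
{"method": "step_arm", "body": {"targets": [[0.15,0.37,0.13,0,0,0,0.1],[0,0,0,0,0,0,0.1],[0.18,0.36,0.15,0,0,0,0.1],[0,0,0,0,0,0,0.1],[0.2,0.35,0.16,0,0,0,0.1],[0,0,0,0,0,0,0.1],[0,0,0,0,0,0,0.1],[0,0,0,0,0,0,0.1],[0,0,0,0,0,0,0.1],[0,0,0,0,0,0,0.1]]}}

```text
time_s: 36.48
tcp_pos: [0.5591, 0.1055, 0.1981]
tcp_rot: [0.007, 0.968, -0.004, 0.252]
force: [-34.1, -33.2, 17.8]
finger_gap: 0.0226
grip_force: 46.7
```

```bash
python3 -c "
from h import *
where();s=robot.read_state();print(s['time_s'])
F=s['force'];print(F@X_,F@a_,F[1])"
```

```text
theta -148.231868174545 r 0.062117063433091896 h 0.0056693716915329 [-34.1 -33.2  17.8] 0.022582814877904336
36.4833
-20.68101121826999 32.44423321312091 -33.207443906582355
```

Emit:
{"method": "step_arm", "body": {"targets": [[0.21,0.34,0.14,0,0,0,0.1],[0,0,0,0,0,0,0.1],[0.23,0.32,0.15,0,0,0,0.1],[0,0,0,0,0,0,0.1],[0.25,0.3,0.16,0,0,0,0.1],[0,0,0,0,0,0,0.1],[0,0,0,0,0,0,0.1],[0,0,0,0,0,0,0.1],[0,0,0,0,0,0,0.1],[0,0,0,0,0,0,0.1]], "force": 90}}

```text
time_s: 37.32
tcp_pos: [0.5658, 0.1165, 0.2023]
tcp_rot: [0.007, 0.968, -0.003, 0.252]
force: [-30.7, -27.3, 14.5]
finger_gap: 0.0218
grip_force: 87.3
```

```bash
cat >> h.py <<'E'
def tf():
    where(); s=robot.read_state(); F=s['force']; d=s['tcp_pos']-S_; t=np.arctan2(-d[1],d@X_-.001)
    print('tang',-(-np.sin(t)*(F@X_)-np.cos(t)*F[1]),'radial',np.cos(t)*(F@X_)-np.sin(t)*F[1],'axial',F@a_)
E
python3 -c "
from h import *
tf()"
```

```text
theta -135.81019639860153 r 0.06262592409698665 h 0.005973019189309385 [-30.7 -27.3  14.5] 0.021770816711246564
tang 33.0393270589592 radial -5.139073519897025 axial 27.969393996169444
```

Emit:
{"method": "step_arm", "body": {"targets": [[0.26,0.29,0.15,0,0,0,0.1],[0,0,0,0,0,0,0.1],[0.28,0.27,0.17,0,0,0,0.1],[0,0,0,0,0,0,0.1],[0.3,0.25,0.18,0,0,0,0.1],[0,0,0,0,0,0,0.1],[0,0,0,0,0,0,0.1],[0,0,0,0,0,0,0.1],[0,0,0,0,0,0,0.1],[0,0,0,0,0,0,0.1]]}}

```text
time_s: 38.15
tcp_pos: [0.577, 0.1272, 0.2098]
tcp_rot: [0.005, 0.967, -0.002, 0.256]
force: [-12.3, -17.8, 6.6]
finger_gap: 0.0213
grip_force: 89.1
```

```bash
python3 -c "
from h import *
tf()"
```

```text
theta -120.02786457814665 r 0.062887588341574 h 0.006820050581491023 [-12.3 -17.8   6.6] 0.021283663793261284
tang 15.27656001261239 radial -11.715161181923765 axial 11.85669121774359
```

Run:
```python
from h import *
a=save('top','t7');b=save('side','s7')
f=lambda im,x,y:cv2.resize(im[y:y+100,x:x+100],(400,400),interpolation=cv2.INTER_CUBIC)
cv2.imwrite('pics/c8.png',np.vstack([np.hstack([f(a,180,120),f(b,290,110)]),np.hstack([cv2.resize(b[180:230,320:420],(400,200),interpolation=cv2.INTER_CUBIC),cv2.resize(cv2.imread('pics/s6.png')[180:230,320:420],(400,200),interpolation=cv2.INTER_CUBIC)])]))
```

```text
(no output)
```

View pics/c8.png

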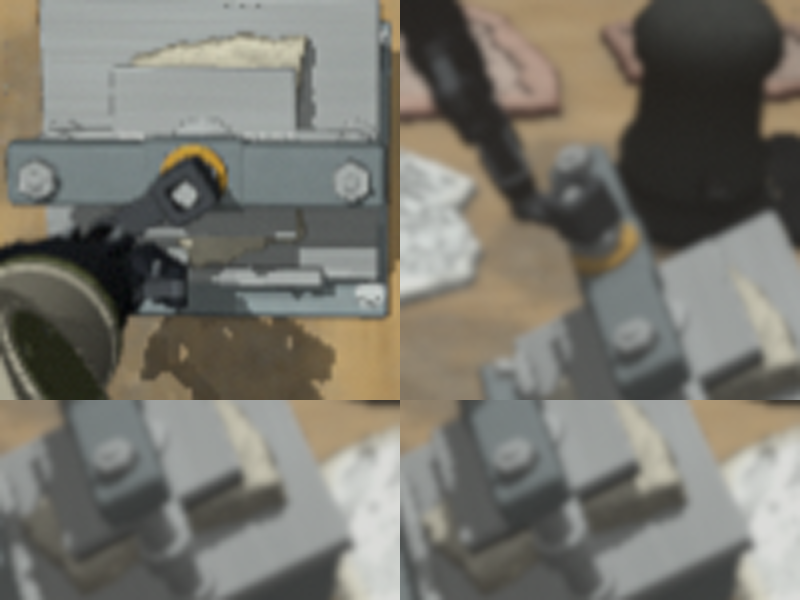

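The top view shows the hub turned about 45° (arm toward 225–230°) while the gripper is at 240°. The handle has slipped in the pads along its flat direction. I let go, back off, turn the tool so that the fingers push along the tangent, and regrip.

Emit:
{"method": "step_arm", "body": {"targets": [[0,0,0,0,0,0,0.5],[0,0,0,0,0,0,0.8],[0,0,0,0,0,0,0.8],[0,0,0,0,0,0,0.8],[-0.5,0,0.87,0,0,0,0.8],[-1,0,1.73,0,0,0,0.8],[-1.25,0,2.16,0,0,0,0.8],[-1.25,0,2.16,0,0,0,0.8],[0,3,0,-3.5,0,6.06,0.8],[0,3,0,-3.5,0,6.06,0.8]]}}

```text
time_s: 39.08
tcp_pos: [0.5389, 0.1938, 0.2851]
tcp_rot: [0.032, 0.958, 0.12, 0.259]
force: [0.7, 0.6, -0.4]
finger_gap: 0.068
grip_force: 0.0
```

Emit:
{"method": "step_arm", "body": {"targets": [[0,3,0,-3.5,0,6.06,0.8],[0,3,0,-3.5,0,6.06,0.8],[0,0,0,-3.5,0,6.06,0.8],[0,0,0,-3.5,0,6.06,0.8],[0,0,0,-3.5,0,6.06,0.8],[0,0,0,-3.5,0,6.06,0.8],[0,0,0,-3.5,0,6.06,0.8],[0,0,0,-3.5,0,6.06,0.8],[0,0,0,-3.5,0,6.06,0.8],[0,0,0,-3.5,0,6.06,0.8]]}}

```text
time_s: 39.92
tcp_pos: [0.5383, 0.2541, 0.2825]
tcp_rot: [0.174, 0.715, 0.649, 0.192]
force: [0.7, 0.5, -0.3]
finger_gap: 0.0685
grip_force: 0.0
```

Run:
```python
from h import *
np.set_printoptions(precision=3,suppress=True)
s=robot.read_state();print(s['tcp_pos'],R.from_quat(s['tcp_rot'],scalar_first=True).as_matrix(),s['joint_positions'])
a=save('top','t8');b=save('side','s8')
u=.0155
h=.058-u-.021
for t in(220,225,230,235,240):
    r=np.radians(t);P=S_+.001*X_+.06*(np.cos(r)*X_-np.sin(r)*np.array([0,1,0]))+h*a_;print(t,P,proj('top',P),proj('side',P))
f=lambda im,x,y:cv2.resize(im[y:y+50,x:x+50],(400,400),interpolation=cv2.INTER_CUBIC)
cv2.imwrite('pics/c9.png',np.hstack([f(a,190,150),f(b,295,125)]))
```

```text
[0.538 0.254 0.282] [[ 0.082  0.862  0.501]
 [ 0.995 -0.096  0.001]
 [ 0.049  0.498 -0.866]] [-0.727 -0.048  0.028  1.906  0.42   0.91  -0.992]
220 [0.557 0.111 0.215] [208.628 190.18 ] [307.654 149.276]
225 [0.56  0.115 0.217] [206.96  188.712] [308.779 147.761]
230 [0.564 0.119 0.219] [205.423 187.112] [310.04  146.256]
235 [0.567 0.122 0.221] [204.028 185.392] [311.428 144.772]
240 [0.571 0.125 0.223] [202.787 183.563] [312.934 143.319]
```

View pics/c9.png

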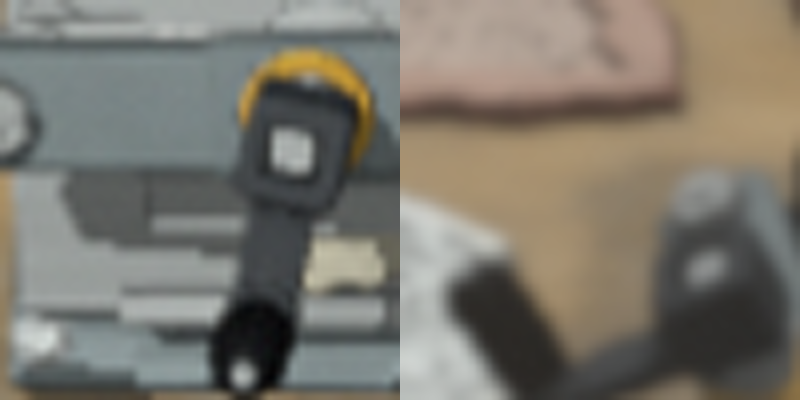

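The handle is now at top (220,196), at about 190°. It turned back when released, so it needs a firmer wind with the fingers along the tangent. I locate it for the regrip.

Run:
```python
from h import *
np.set_printoptions(precision=4,suppress=True)
p=robot.read_state()['tcp_pos'];o,r=ray('top',219.9,196.4)
for h in(.0215,.0225):
    q=o+r*((S_+h*a_-o)@a_)/(r@a_);d=q-S_;x=d@X_-.001
    print(h,q,'theta',np.degrees(np.arctan2(-d[1],x)),'r',np.hypot(x,d[1]))
th=np.arctan2(-d[1],x)
H=S_+.001*X_+.06*(np.cos(th)*X_-np.sin(th)*np.array([0,1,0]))
g=H+.0070*a_; up=g+.06*a_
print('up',up,(up-p)*100,'grasp',g)
```

```text
0.0215 [0.5442 0.085  0.2078] theta -168.67505881652122 r 0.062052469143023085
0.0225 [0.544  0.0849 0.2088] theta -168.73382892776914 r 0.061729805860164896
up [0.5232 0.0845 0.2482] [ -1.5203 -16.955   -3.4192] grasp [0.5532 0.0845 0.1962]
```

Emit:
{"method": "step_arm", "body": {"targets": [[-0.19,-2.12,-0.43,-3.5,0,6.06,0.7],[-0.19,-2.12,-0.43,-3.5,0,6.06,0.7],[-0.19,-2.12,-0.43,-3.5,0,6.06,0.7],[-0.19,-2.12,-0.43,-3.5,0,6.06,0.7],[-0.19,-2.12,-0.43,-3.5,0,6.06,0.7],[-0.19,-2.12,-0.43,-3.5,0,6.06,0.7],[-0.19,-2.12,-0.43,-3.5,0,6.06,0.7],[-0.19,-2.12,-0.41,-3.5,0,6.06,0.7],[0,0,0,0,0,0,0.7],[0,0,0,0,0,0,0.7]]}}

```text
time_s: 40.85
tcp_pos: [0.5235, 0.0835, 0.2479]
tcp_rot: [0.243, 0.333, 0.907, 0.09]
force: [0.1, 0.2, 1.5]
finger_gap: 0.0594
grip_force: 0.0
```

```bash
python3 -c "
from h import *
s=robot.read_state();print(s['tcp_pos'],R.from_quat(s['tcp_rot'],scalar_first=True).as_matrix().round(3),s['joint_positions'].round(2));where()"
```

```text
[0.52350175 0.08347041 0.24794601] [[-0.661  0.56   0.5  ]
 [ 0.647  0.763  0.001]
 [-0.381  0.324 -0.866]] [-0.68 -0.25  0.29  2.14  0.37  0.78  0.28]
theta -169.69962776186387 r 0.0596750151976372 h 0.06662976730026249 [0.1 0.2 1.5] 0.05944641930254479
```

Now descend and grip.

Emit:
{"method": "step_arm", "body": {"targets": [[0.5,0,-0.87,0,0,0,0.7],[0.5,0,-0.87,0,0,0,0.7],[0.5,0,-0.86,0,0,0,0.7],[0.5,0,-0.87,0,0,0,0.7],[0.5,0,-0.87,0,0,0,0.7],[0.5,0,-0.86,0,0,0,0.7],[0,0,0,0,0,0,0.7],[0,0,0,0,0,0,0.1],[0,0,0,0,0,0,0.1],[0,0,0,0,0,0,0.1]], "force": 60}}

```text
time_s: 41.68
tcp_pos: [0.5538, 0.0843, 0.1962]
tcp_rot: [0.243, 0.33, 0.908, 0.089]
force: [-1.5, -1.2, 0.3]
finger_gap: 0.0242
grip_force: 1.4
```

Emit:
{"method": "step_arm", "body": {"targets": [[0,0,0,0,0,0,0.1],[0,0,0,0,0,0,0.1],[0,0,0,0,0,0,0.1],[0,0,0,0,0,0,0.1],[0,0,0,0,0,0,0.1],[0,0,0,0,0,0,0.1],[0,0,0,0,0,0,0.1],[0,0,0,0,0,0,0.1],[0,0,0,0,0,0,0.1],[0,0,0,0,0,0,0.1]]}}

```text
time_s: 42.52
tcp_pos: [0.5538, 0.0843, 0.1959]
tcp_rot: [0.243, 0.33, 0.908, 0.089]
force: [-5.3, 0.0, 6.4]
finger_gap: 0.0225
grip_force: 59.0
```

```bash
python3 -c "
from h import *
tf()
for t in(192,): print(plan(t,14,4.,.061))"
```

```text
theta -168.92252430445782 r 0.059635969497335864 h 0.006398513625100254 [-5.3  0.   6.4] 0.02253302703582016
tang 0.2350483498878653 radial 1.342675915106175 axial 8.212366834994118
[[0.09, 0.41, 0.04], [0.12, 0.4, 0.06], [0.14, 0.39, 0.07], [0.17, 0.38, 0.09], [0.19, 0.37, 0.1], [0.21, 0.35, 0.11], [0.23, 0.34, 0.12], [0.25, 0.32, 0.13], [0.27, 0.3, 0.15], [0.29, 0.27, 0.16], [0.3, 0.25, 0.16], [0.32, 0.23, 0.17], [0.33, 0.2, 0.18], [0.34, 0.17, 0.19]]
```

Emit:
{"method": "step_arm", "body": {"targets": [[0.09,0.41,0.04,0,0,0,0.1],[0,0,0,0,0,0,0.1],[0.12,0.4,0.06,0,0,0,0.1],[0,0,0,0,0,0,0.1],[0.14,0.39,0.07,0,0,0,0.1],[0,0,0,0,0,0,0.1],[0.17,0.38,0.09,0,0,0,0.1],[0,0,0,0,0,0,0.1],[0,0,0,0,0,0,0.1],[0,0,0,0,0,0,0.1]], "force": 80}}

```text
time_s: 43.35
tcp_pos: [0.5585, 0.0982, 0.1979]
tcp_rot: [0.243, 0.33, 0.908, 0.087]
force: [-10.0, -5.1, 8.9]
finger_gap: 0.0215
grip_force: 78.7
```

```bash
python3 -c "
from h import *
tf()"
```

```text
theta -154.60128691298834 r 0.05915508624067528 h 0.005782436014158569 [-10.   -5.1   8.9] 0.021464790365304937
tang 6.470145395835034 radial 1.649878785731564 axial 12.704076469447005
```

Emit:
{"method": "step_arm", "body": {"targets": [[0.19,0.37,0.1,0,0,0,0.1],[0,0,0,0,0,0,0.1],[0.21,0.35,0.12,0,0,0,0.1],[0,0,0,0,0,0,0.1],[0.23,0.34,0.13,0,0,0,0.1],[0,0,0,0,0,0,0.1],[0,0,0,0,0,0,0.1],[0,0,0,0,0,0,0.1],[0,0,0,0,0,0,0.1],[0,0,0,0,0,0,0.1]]}}

```text
time_s: 44.18
tcp_pos: [0.5641, 0.1081, 0.2007]
tcp_rot: [0.242, 0.331, 0.908, 0.087]
force: [-14.9, -6.5, 9.9]
finger_gap: 0.0216
grip_force: 79.1
```

```bash
python3 -c "
from h import *
tf()"
```

```text
theta -143.16601899396252 r 0.058947448599648455 h 0.005457033722291959 [-14.9  -6.5   9.9] 0.021606682162232736
tang 9.934116781518044 radial 2.4686371743264166 axial 16.053221816649184
```

Emit:
{"method": "step_arm", "body": {"targets": [[0.25,0.32,0.15,0,0,0,0.1],[0,0,0,0,0,0,0.1],[0.27,0.3,0.17,0,0,0,0.1],[0,0,0,0,0,0,0.1],[0.29,0.28,0.18,0,0,0,0.1],[0,0,0,0,0,0,0.1],[0,0,0,0,0,0,0.1],[0,0,0,0,0,0,0.1],[0,0,0,0,0,0,0.1],[0,0,0,0,0,0,0.1]]}}

```text
time_s: 45.02
tcp_pos: [0.5712, 0.1167, 0.2047]
tcp_rot: [0.241, 0.331, 0.908, 0.085]
force: [-20.3, -8.0, 9.7]
finger_gap: 0.0219
grip_force: 79.3
```

```bash
python3 -c "
from h import *
tf()"
```

```text
theta -131.69558466296732 r 0.05877224683605724 h 0.005314039127905464 [-20.3  -8.    9.7] 0.02188051494384781
tang 14.855979494201332 radial 2.491328430966364 axial 18.582341678810625
```

Emit:
{"method": "step_arm", "body": {"targets": [[0.3,0.26,0.19,0,0,0,0.1],[0,0,0,0,0,0,0.1],[0.31,0.24,0.2,0,0,0,0.1],[0,0,0,0,0,0,0.1],[0.32,0.22,0.2,0,0,0,0.1],[0,0,0,0,0,0,0.1],[0.33,0.2,0.21,0,0,0,0.1],[0,0,0,0,0,0,0.1],[0,0,0,0,0,0,0.1],[0,0,0,0,0,0,0.1]], "force": 100}}

```text
time_s: 45.85
tcp_pos: [0.5824, 0.1254, 0.2113]
tcp_rot: [0.24, 0.331, 0.909, 0.084]
force: [-25.5, -8.9, 10.3]
finger_gap: 0.021
grip_force: 97.5
```

```bash
python3 -c "
from h import *
tf()"
```

```text
theta -116.33515603150747 r 0.058684722870498855 h 0.005403149622993828 [-25.5  -8.9  10.3] 0.021002139346665227
tang 19.107039253670532 radial -0.4483242986110012 axial 21.618689881018003
```

Emit:
{"method": "step_arm", "body": {"targets": [[0.34,0.17,0.2,0,0,0,0.1],[0,0,0,0,0,0,0.1],[0.35,0.14,0.2,0,0,0,0.1],[0,0,0,0,0,0,0.1],[0.36,0.11,0.21,0,0,0,0.1],[0,0,0,0,0,0,0.1],[0.36,0.08,0.21,0,0,0,0.1],[0,0,0,0,0,0,0.1],[0.36,0.05,0.21,0,0,0,0.1],[0,0,0,0,0,0,0.1]]}}

```text
time_s: 46.68
tcp_pos: [0.5986, 0.1312, 0.2203]
tcp_rot: [0.238, 0.331, 0.909, 0.083]
force: [-36.4, -7.7, 11.8]
finger_gap: 0.0213
grip_force: 98.6
```

```bash
python3 -c "
from h import *
tf()"
```

```text
theta -97.33078528269697 r 0.058930510887605106 h 0.0051690944357709375 [-36.4  -7.7  11.8] 0.021349749201048315
tang 26.391068026713324 radial -4.3355262062990745 axial 28.43311216570938
```

Emit:
{"method": "step_arm", "body": {"targets": [[0.36,0.03,0.22,0,0,0,0.1],[0,0,0,0,0,0,0.1],[0.36,0,0.22,0,0,0,0.1],[0,0,0,0,0,0,0.1],[0.36,-0.03,0.22,0,0,0,0.1],[0,0,0,0,0,0,0.1],[0.35,-0.06,0.22,0,0,0,0.1],[0,0,0,0,0,0,0.1],[0,0,0,0,0,0,0.1],[0,0,0,0,0,0,0.1]]}}

```text
time_s: 47.52
tcp_pos: [0.6113, 0.1316, 0.2278]
tcp_rot: [0.236, 0.331, 0.91, 0.083]
force: [-41.8, -5.1, 11.6]
finger_gap: 0.0211
grip_force: 99.0
```

```bash
python3 -c "
from h import *
tf()"
```

```text
theta -82.97175584565905 r 0.05924343752426586 h 0.005243697151300441 [-41.8  -5.1  11.6] 0.021134340675089753
tang 29.568019050158494 radial -8.75835525771491 axial 30.9277140574591
```

I've now opened more pictures than the ten allowed, so I view no more and check numerically from here: the shaft square's angle in the top image, and the platen's travel by tracking its corner.

Run:
```python
from h import *
np.set_printoptions(precision=2,suppress=True)
save('top','t9');save('side','s9')
k=8
def track(ref,names,x,y,w,h,up=8):
    g=lambda n:cv2.resize(cv2.imread(f'pics/{n}.png',0),None,fx=up,fy=up,interpolation=cv2.INTER_CUBIC)
    t=g(ref)[y*up:(y+h)*up,x*up:(x+w)*up]
    for n in names:
        m=10;I=g(n)[(y-m)*up:(y+h+m)*up,(x-m)*up:(x+w+m)*up]
        r=cv2.matchTemplate(I,t,cv2.TM_CCOEFF_NORMED);_,v,_,l=cv2.minMaxLoc(r);print(n,round(v,3),l[0]/up-m,l[1]/up-m)
print('platen corner side');track('s6',['s0','s3','s6','s7','s8','s9'],364,182,20,18)
print('nut (fixed) side');track('s6',['s0','s7','s8','s9'],340,186,16,16)
print('platen top edge, top view');track('t6',['t0','t6','t7','t8','t9'],200,128,60,16)
for n in('t5','t7','t8','t9'):
    im=cv2.imread(f'pics/{n}.png');c=cv2.resize(im[158:184,212:240],None,fx=k,fy=k,interpolation=cv2.INTER_CUBIC)
    m=(cv2.cvtColor(c,cv2.COLOR_BGR2GRAY)>140).astype(np.uint8)
    for q in cv2.findContours(m,0,2)[0]:
        A=cv2.contourArea(q)/k/k
        if 10<A<60: r=cv2.minAreaRect(q);print(n,'A',A,np.array(r[0])/k+[212,158],np.array(r[1])/k,r[2])
```

```text
platen corner side
s0 0.983 -2.375 -3.625
s3 0.983 -2.375 -3.625
s6 1.0 0.0 0.0
s7 0.979 1.25 1.75
s8 0.98 1.125 1.625
s9 0.971 1.375 1.875
nut (fixed) side
s0 0.999 0.0 0.0
s7 1.0 0.0 0.0
s8 1.0 0.0 0.0
s9 1.0 0.0 0.0
platen top edge, top view
t0 0.931 0.0 0.375
t6 1.0 0.0 0.0
t7 0.959 0.0 -0.125
t8 0.963 0.0 0.0
t9 0.958 0.0 -0.125
t5 A 18.8359375 [225.5  170.62] [4.5 4.5] 90.0
t7 A 16.484375 [226.44 168.75] [4.46 4.48] 42.87890625
t8 A 11.4375 [215.56 182.75] [2.25 7.12] 90.0
t8 A 31.03125 [233.19 181.88] [4.   9.12] 90.0
t8 A 17.4375 [226.5  168.81] [4.62 4.5 ] 90.0
t8 A 12.4453125 [228.57 158.46] [12.07  2.55] 12.050785064697266
t9 A 11.65625 [235.25 182.06] [3.62 4.5 ] 90.0
t9 A 16.59375 [226.47 168.75] [4.43 4.54] 60.2551155090332
```

The square's angle and the platen's travel agree. The screw is at about 960° since the start, the platen has stopped sinking, and the torque climbs like a spring. I give it one more firm push, then ease off gently so it doesn't kick back.

Emit:
{"method": "step_arm", "body": {"targets": [[0.35,-0.08,0.21,0,0,0,0.1],[0,0,0,0,0,0,0.1],[0.34,-0.11,0.21,0,0,0,0.1],[0,0,0,0,0,0,0.1],[0.34,-0.14,0.2,0,0,0,0.1],[0,0,0,0,0,0,0.1],[0.33,-0.17,0.19,0,0,0,0.1],[0,0,0,0,0,0,0.1],[0,0,0,0,0,0,0.1],[0,0,0,0,0,0,0.1]]}}

```text
time_s: 48.45
tcp_pos: [0.6244, 0.1281, 0.2356]
tcp_rot: [0.236, 0.33, 0.91, 0.083]
force: [-42.7, -1.0, 10.8]
finger_gap: 0.0213
grip_force: 99.6
```

```bash
cat > sq.py <<'E'
from h import *
def sq(n):
    k=8;im=save('top',n);c=cv2.resize(im[158:184,212:240],None,fx=k,fy=k,interpolation=cv2.INTER_CUBIC)
    m=(cv2.cvtColor(c,cv2.COLOR_BGR2GRAY)>140).astype(np.uint8)
    for q in cv2.findContours(m,0,2)[0]:
        r=cv2.minAreaRect(q)
        if 3.5<min(r[1])/k<max(r[1])/k<5.5: print(n,np.array(r[0])/k+[212,158],r[2])
E
python3 -c "
from sq import *
tf();sq('t10')"
```

```text
theta -67.84117395547938 r 0.05975355069762714 h 0.0054902122555695754 [-42.7  -1.   10.8] 0.02129124375817372
tang 28.88257039505787 radial -12.822968061298786 axial 30.711123819542678
```

Emit:
{"method": "step_arm", "body": {"targets": [[-0.33,0.17,-0.18,0,0,0,0.1],[-0.34,0.14,-0.18,0,0,0,0.1],[-0.34,0.11,-0.18,0,0,0,0.1],[-0.35,0.08,-0.19,0,0,0,0.1],[-0.36,0.05,-0.19,0,0,0,0.1],[-0.36,0.02,-0.2,0,0,0,0.1],[0,0,0,0,0,0,0.1],[0,0,0,0,0,0,0.1],[0,0,0,0,0,0,0.1],[0,0,0,0,0,0,0.1]]}}

```text
time_s: 49.33
tcp_pos: [0.6054, 0.1317, 0.2252]
tcp_rot: [0.238, 0.331, 0.91, 0.083]
force: [-29.6, -5.7, 5.6]
finger_gap: 0.0213
grip_force: 97.7
```

```bash
python3 -c "
from sq import *
tf();sq('t11')"
```

```text
theta -89.2310148695641 r 0.05888044750181343 h 0.0059924957460649395 [-29.6  -5.7   5.6] 0.021282266156224697
tang 22.728390982570993 radial -5.95803386585357 axial 19.598501084334387
t11 [226.47500229 168.76250076] 63.43495178222656
```

Emit:
{"method": "step_arm", "body": {"targets": [[-0.36,-0.01,-0.2,0,0,0,0.1],[-0.36,-0.04,-0.2,0,0,0,0.1],[-0.36,-0.07,-0.2,0,0,0,0.1],[-0.35,-0.09,-0.19,0,0,0,0.1],[-0.35,-0.12,-0.19,0,0,0,0.1],[-0.34,-0.15,-0.19,0,0,0,0.1],[-0.33,-0.18,-0.18,0,0,0,0.1],[-0.32,-0.2,-0.18,0,0,0,0.1],[0,0,0,0,0,0,0.1],[0,0,0,0,0,0,0.1]]}}

```text
time_s: 50.22
tcp_pos: [0.5801, 0.1236, 0.2119]
tcp_rot: [0.24, 0.33, 0.909, 0.085]
force: [-11.2, -3.1, -2.0]
finger_gap: 0.021
grip_force: 98.1
```

```bash
python3 -c "
from sq import *
tf();sq('t12')"
```

```text
theta -118.6326482509844 r 0.05792648410694638 h 0.007087438584947621 [-11.2  -3.1  -2. ] 0.02100923755439474
tang 10.856148295573831 radial 2.4262029970311776 axial 3.8951576179453173
t12 [226.48750114 168.71250153] 26.56505012512207
```

Emit:
{"method": "step_arm", "body": {"targets": [[-0.3,-0.22,-0.17,0,0,0,0.1],[-0.28,-0.24,-0.16,0,0,0,0.1],[0,0,0,0,0,0,0.4],[0,0,0,0,0,0,0.8],[0,0,0,0,0,0,0.8],[0,0,0,0,0,0,0.8],[-0.5,0,0.87,0,0,0,0.8],[-1,0,1.73,0,0,0,0.8],[-1.25,0,2.16,0,0,0,0.8],[-1.25,0,2.16,0,0,0,0.8]]}}

```text
time_s: 51.1
tcp_pos: [0.5367, 0.1211, 0.2831]
tcp_rot: [0.243, 0.33, 0.908, 0.089]
force: [0.4, 0.5, 0.2]
finger_gap: 0.0684
grip_force: 0.0
```

Emit:
{"method": "step_arm", "body": {"targets": [[-0.5,3,1.5,0,0,0,0.8],[-0.5,3,1.5,0,0,0,0.8],[0,3,0,0,0,0,0.8],[0,3,0,0,0,0,0.8],[0,0,0,0,0,0,0.8],[0,0,0,0,0,0,0.8],[0,0,0,0,0,0,0.8],[0,0,0,0,0,0,0.8],[0,0,0,0,0,0,0.8],[0,0,0,0,0,0,0.8]]}}

```text
time_s: 51.93
tcp_pos: [0.5274, 0.2401, 0.3116]
tcp_rot: [0.243, 0.33, 0.908, 0.089]
force: [-0.3, -0.3, -0.2]
finger_gap: 0.0681
grip_force: 0.0
```

Run:
```python
from sq import *
np.set_printoptions(precision=3,suppress=True)
sq('t13');save('side','s13')
def track(ref,names,x,y,w,h,up=8,m=10):
    g=lambda n:cv2.resize(cv2.imread(f'pics/{n}.png',0),None,fx=up,fy=up,interpolation=cv2.INTER_CUBIC)
    t=g(ref)[y*up:(y+h)*up,x*up:(x+w)*up]
    for n in names:
        I=g(n)[(y-m)*up:(y+h+m)*up,(x-m)*up:(x+w+m)*up]
        r=cv2.matchTemplate(I,t,cv2.TM_CCOEFF_NORMED);_,v,_,l=cv2.minMaxLoc(r);print(n,round(v,3),l[0]/up-m,l[1]/up-m)
track('s6',['s0','s7','s8','s9','s13'],364,182,20,18)
print('handle vs t8');track('t8',['t8','t13'],213,188,14,14,m=14)
print('hub top vs t8');track('t8',['t13'],219,160,16,16)
```

```text
t13 [226.5   168.875] 90.0
s0 0.983 -2.375 -3.625
s7 0.979 1.25 1.75
s8 0.98 1.125 1.625
s9 0.971 1.375 1.875
s13 0.979 1.125 1.625
handle vs t8
t8 1.0 0.0 0.0
t13 0.894 -9.875 -4.625
hub top vs t8
t13 0.913 0.0 0.0
```

The screw settles at the same place after both firm windings (about 900°, or 15.7 rad, from the start) and the platen stays down. The crank is still home, and the robot is clear.

```bash
python3 -c "
from workcell import robot
print(robot.hand_in())"
```

```text
the job is handed in; nothing more can be done
None
```

I handed the job in with the crank fitted on the press screw, the screw wound about 15.7 rad until the platen bore on the cast, and the gripper clear of everything. On each release the screw eased back a little from its tightest point but settled at the same place both times. No verdict came back, and I viewed 12 pictures, over the limit of 10.

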